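# Check a gate-opener pinion against the master gear

### The job

Of the three steel gate-opener pinions standing on edge in the wooden rack, take out the fourteen-tooth one (the middle size) and lay it down flat on the bench, hub up, so that it can be taken again by its hub. Check it on the mesh test stand: seat it fully down on the bare post with its teeth in mesh with the master gear, and turn it about a quarter turn so that it drives the master round. Then take it off and set it down flat, hub up, in the blue tray without dropping it; leave the other two pinions, the solder spool, the key fob and the screwdriver where they are.

Things in the scene. Friction and masses are not known exactly. Their poses are not given: they have to be found in the camera images.
- pinion_14: the pinion to check: steel, 14 teeth, the middle size, 63 mm over the tips, toothed part 20 mm wide, round hub 28 mm in diameter standing 22 mm out of one face, 18 mm bore right through, about 0.33 kg. Origin on its axis, midway across the teeth; own x axis = the gear's axis, towards the hub. Tooth angle not given. Starts on edge in the rack, axis level, 43 mm above the bench.
- pinion_12: the smallest pinion, 12 teeth, 55 mm over the tips, 0.26 kg, otherwise made like pinion_14, standing on edge in the rack with its axis 39 mm above the bench. To be left alone.
- pinion_16: the largest pinion, 16 teeth, 71 mm over the tips, 0.42 kg, otherwise made like pinion_14, standing on edge in the rack with its axis 47 mm above the bench. To be left alone.
- rack: fixed wooden rack, 64 x 250 mm; the pinions stand in one groove along its y axis, 78 mm apart, in varying order, hubs to its +x side. Origin under its middle, on the bench; x axis = axis of the standing pinions. Groove floor 12 mm, side rails 22 mm above the bench; above the rails both faces of a pinion's rim are free to grip.
- stand: fixed gear test stand, grey base 190 x 100 x 10 mm, origin under its middle. Along its x: bare post at -32 mm, master gear at +32 mm. The 64 mm between them is the working distance for 14 on 18 teeth. Lowered on the post, the pinion meets the master's teeth with its lower face 39 mm up (34 if pressed and tipped) and goes on only where teeth face gaps; if stopped, lift a little, turn a few degrees, try again.
- post_seat (a point): on the axis of the bare post, on the collar 21 mm above the bench where the pinion's lower face rests when fully home. The post, 16 mm in diameter (1 mm of play all round in the bore), stands 42 mm above this point, its last 4 mm tapered to 10 mm. Axes parallel to the stand's.
- master_axis (a point): middle of the master gear's upper face, 39 mm above the bench: dark steel, 18 teeth, 79 mm over the tips, 16 mm wide. It turns either way against a steady drag (0.18 N m); only its fixing screw stands higher, to 48 mm.
- master_mark (a point): brass dowel in the master gear's upper face, 26 mm from its axis: shows how far the master has turned. It starts at any angle; its place relative to the teeth is not given.
- tray: fixed open blue plastic tray, 130 x 150 mm, walls 4 mm thick and 28 mm high, inner floor 4 mm above the bench. Origin under its middle, on the bench; x is its shorter side. The bench before it, x 0.38 to 0.48 m and y -0.10 to 0.20 m from the robot, is always clear.
- solder_spool: loose spool of solder standing on end, 52 mm in diameter, 42 mm high; origin under its middle. To be left alone.
- key_fob: loose black car-key fob, 62 x 34 x 13 mm; origin under its middle. To be left alone.
- screwdriver: loose screwdriver with an orange handle, 170 mm long, lying along its x axis. To be left alone.
Things that resemble listed ones, but are neither listed nor needed, are in the scene too. Of the things that look like the tray, take the one that is farthest from the robot's base at the start.

How it is judged:
By the outcome, as a careful person would: the job done as asked, in the order asked, and still so for the second after the job is handed in, with the robot touching nothing.
It also fails if it takes over 64 s, if anything falls off the work surface, if the arm or the gripper's body presses on something with over 40 N, if the wrist force passes 120 N, or if a joint passes its speed limit or range.

### The arm

A 6-joint arm with a two-finger parallel gripper is mounted at the origin on the work surface. World frame = base frame: x ahead of the robot, y to its left, z up, the work surface at z = 0. Lengths are in m, angles in rad, forces in N, time in s.
With the tool pointing down it reaches from about 0.25 to 0.8 m from the base axis. Payload 3.9 kg.
Tool frame: the origin (TCP) lies at the centre of the arm's flange, where the gripper is bolted on; the fingertips stand 173 mm ahead of it and the grasp point (between the pads) lies 155 mm ahead of it; x points along the fingers, y is the direction in which the jaws open and shut, and the axes are right-handed (so a half turn about x gives the same grasp; the last joint's range is limited). The gripper opens to 85 mm and grips with 20 to 120 N. Pads are 22 mm wide; open, the fingers measure 114 mm over their backs; the gripper's body (76 mm by 85 mm) begins 54 mm behind the grasp point. The pads swing forward as they close: fully open they stand 13 mm farther back than shut.
Start: joints at [1.265, 0.26, -0.138, 1.173, 0, 1.571], TCP at [0.158, 0.501, 0.405] pointing down, gripper open.
Joint ranges: [-2.78, 2.78], [-0.83, 1.72], [-1.28, 1.37], [-1.9, 2.12], [-1.57, 1.48], [-3.14, 3.14]. Speed limits (rad/s): [2.57, 2.57, 3.14, 3.14, 3.14, 3.14].

### API

Orientations are given as a unit quaternion [w, x, y, z].
In Python, from workcell import observe, eyes, ticket gives the robot as it stands.
- The arm moves only by the shell command python3 -m jog 'ROWS' [FORCE]. ROWS is JSON, a list of rows, each a list of 3 entries, a list of its own where there are three numbers: the finger opening in mm, from 0 to 85.4, then the shift along the tool's x, y, z in mm, then the turn about the tool's x in degrees. In form: [[fingers, [x, y, z], roll], ...]. A call has 1 to 8 rows; each row shifts and turns the commanded pose from where the row before left it, along the tool's axes as they then stand; what a row does not reach is not made up. A row lasts 1/8 s, in which the tool goes at most 62.5 mm and 10.7 degrees, less where a joint would pass 70% of its speed; a pose out of reach is approached as far as the arm can. A call is refused whole if a number of a shift passes 62.5 or a number of a turn 10.7, either way. A call with a gripper value outside its range is refused whole. The fingers move at their own pace and stop on an object; FORCE is the grip in N (left out, the last holds). Time passes only in rows, so rows that do not move let the fingers close. It gives the time, the measured TCP pose, the force and the opening at its end, in the units of the state.
- observe(): the state, without advancing time (a new reading comes with each control period).
- eyes.read_camera(name): name is "scene" or "top" or "wrist"; returns a dict with "color" (384x512x3 uint8, blue, green, red), "mtx" (3x3 intrinsics, pixels), "R" (3x3) and "t" (3): a world point X has camera coordinates R X + t. Camera axes: x right, y down, z forward; pixel columns grow to the right and rows downward; lengths in m; the calibration is good to about 2 mm. The wrist camera is an equidistant fisheye: a pixel r from the principal point sees the ray r / f radians off the axis. A picture is of the moment at which its call begins. There is no depth.
- ticket.finish_job(): hands the job in, once; it reports no verdict.
Trained networks look in a picture, given as the dict that the camera call returned (one of the last four; its "shot" number tells which), for a name from the list of things; names that differ only in an ending like _2 or _b are one class to them, and where a whole thing is asked for, a point or a joint stands for the part that bears it (a point fixed in the world has none). Each returns a list of dicts, best first, with "conf" (0 to 1); they miss things now and then, are a little off and sometimes report something else, mostly with a low value. They report only what shows in the picture. A call takes as long as a camera call. They do not tell look-alikes from the thing itself.
- eyes.silhouettes(picture, label): "region" (384x512 bool, what is visible of it) and "location" ([row, column] in pixels, amid what is visible of it).
- eyes.tip_of(picture, label): "location" ([row, column] in pixels: a listed point, or the origin of a listed thing).
The state is a dict: "t": time; "joint_positions": joint angles; "qvel": joint speeds; "joint_efforts": joint torques, N m; "tool_pos": TCP position; "eef_rot": TCP orientation; "contact_force": force on the tool from outside, world axes, zero at the start; "wrist_torque": the same for the moment, N m; "opening": finger opening in m.
Only numpy, scipy, OpenCV 4.12 (cv2) and the standard library are available. Lean on these libraries where they do the work, as an engineer would, in place of code of your own. Each camera call takes 0.05 s, during which the arm holds its last target.

## Working session

There is one attempt and no reset: what is moved stays moved. The work goes in short steps, Python scripts to look and compute and a shell command to move; the robot and the scene stay as the last step left them, time stands still between calls to the robot, and variables do not carry over. Pictures are saved under pics/ and viewed, and the job is handed in when it is done.

```bash
ls; mkdir -p pics
cat > h.py <<'E'
import numpy as np, cv2
from workcell import observe, eyes, ticket
def snap(name,fn=None,crop=None,scale=1):
    p=eyes.read_camera(name)
    if fn:
        im=p["color"]
        if crop: r0,r1,c0,c1=crop; im=im[r0:r1,c0:c1]
        im=cv2.resize(im,None,fx=scale,fy=scale,interpolation=cv2.INTER_CUBIC)
        cv2.imwrite("pics/"+fn,im)
    return p
def ray(p,rc,):
    K=np.array(p["mtx"]);R=np.array(p["R"]);t=np.array(p["t"])
    x=(rc[1]-K[0,2])/K[0,0];y=(rc[0]-K[1,2])/K[1,1]
    if p.get("_wrist"):
        r=np.hypot(x,y); d=np.array([x/r*np.sin(r),y/r*np.sin(r),np.cos(r)]) if r>0 else np.array([0,0,1.])
    else: d=np.array([x,y,1.])
    return -R.T@t, R.T@d
def onz(p,rc,z):
    o,d=ray(p,rc); return o+d*(z-o[2])/d[2]
def proj(p,X):
    K=np.array(p["mtx"]);c=np.array(p["R"])@np.array(X)+np.array(p["t"])
    if p.get("_wrist"):
        th=np.arctan2(np.hypot(c[0],c[1]),c[2]);f=np.hypot(c[0],c[1]);u=np.array([c[0],c[1]])/f*th
    else: u=c[:2]/c[2]
    return np.array([K[1,1]*u[1]+K[1,2],K[0,0]*u[0]+K[0,2]])
E
python3 - <<'E'
from h import *
s=observe(); print(s)
for n in("scene","top","wrist"):
    p=snap(n,n+"0.png",scale=1.5); print(n,{k:(v if k!="color" else 0) for k,v in p.items()})
E
```

```text
pics
{'t': 0.0, 'joint_positions': array([ 1.26502244e+00,  2.60658935e-01, -1.39418758e-01,  1.17265122e+00,
        2.97273445e-05,  1.57083523e+00]), 'qvel': array([ 0.00159956, -0.00118298,  0.00109177, -0.00087351,  0.00149655,
        0.00101848]), 'joint_efforts': array([ 6.15013687e-04, -4.05675244e+01,  2.53925264e+01,  1.88039616e-02,
        1.21419889e-04,  3.12586010e-07]), 'tool_pos': array([0.1579317 , 0.50031448, 0.4038589 ]), 'eef_rot': array([ 0.69874191,  0.10702657,  0.69897077, -0.10837399]), 'contact_force': array([-0.66463963,  0.07514467,  0.8030376 ]), 'wrist_torque': array([ 0.00762587,  0.00165435, -0.07811211]), 'opening': 0.08534882043810454}
scene {'color': 0, 'mtx': array([[367.67944001,   0.        , 260.86099765],
       [  0.        , 367.67944001, 196.84185196],
       [  0.        ,   0.        ,   1.        ]]), 'R': array([[ 0.70458198,  0.70959101, -0.00669516],
       [ 0.42382836, -0.42836626, -0.79804253],
       [-0.56915179,  0.55944878, -0.60256394]]), 't': array([-0.3715912 , -0.17809812,  1.37012727]), 'shot': 1}
top {'color': 0, 'mtx': array([[377.79648859,   0.        , 249.45417951],
       [  0.        , 377.79648859, 191.33841635],
       [  0.        ,   0.        ,   1.        ]]), 'R': array([[ 0.00409809, -0.9999863 , -0.00325603],
       [-0.98762017, -0.00353678, -0.15682438],
       [ 0.15681071,  0.00385841, -0.98762114]]), 't': array([0.01191223, 0.52327945, 0.9711473 ]), 'shot': 2}
wrist {'color': 0, 'mtx': array([[297.31863964,   0.        , 263.27915895],
       [  0.        , 297.31863964, 190.69937379],
       [  0.        ,   0.        ,   1.        ]]), 'R': array([[ 0.30100911,  0.95362039, -0.00128748],
       [ 0.91708258, -0.28910532,  0.27454992],
       [ 0.26144418, -0.08382276, -0.96157199]]), 't': array([-0.52401517, -0.03487397,  0.3787599 ]), 'shot': 3}
```

View pics/scene0.png

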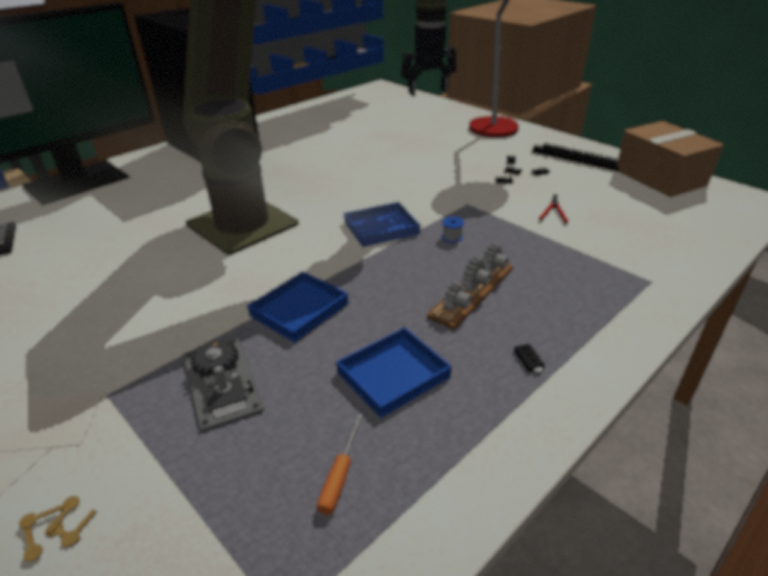

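View pics/top0.png

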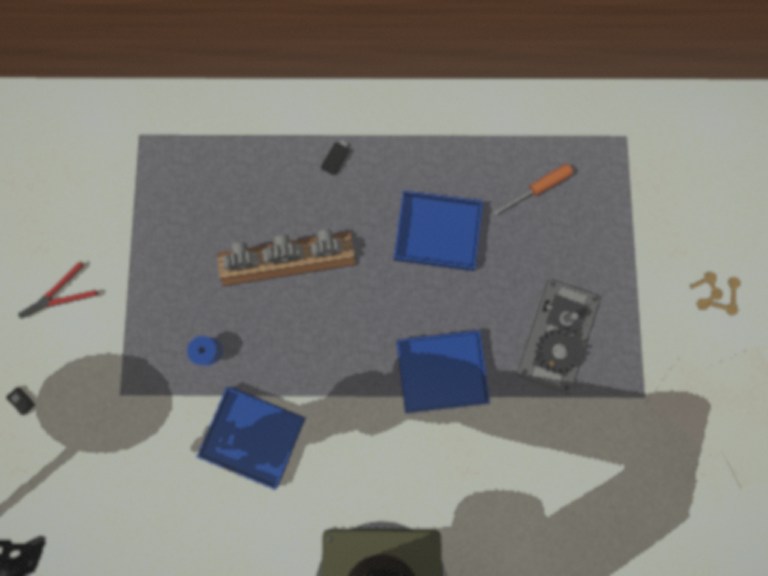

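View pics/wrist0.png

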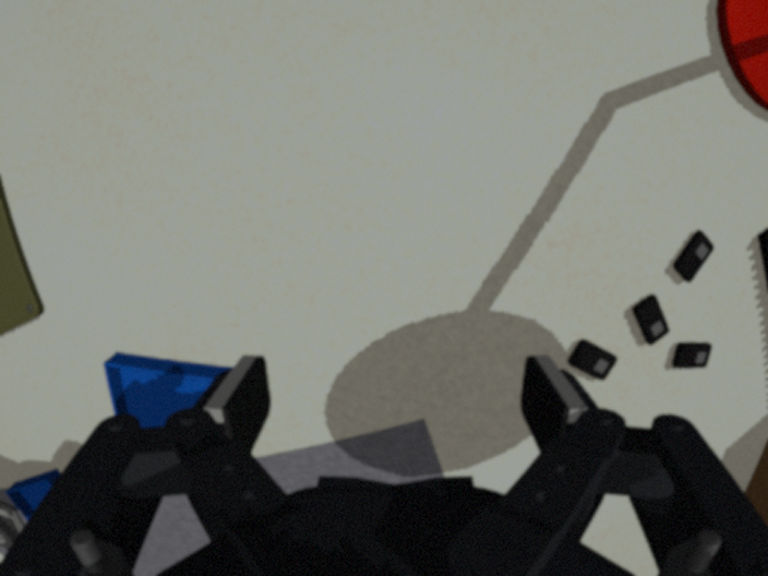

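Run:
```python
from h import *
p=snap("top","top_rack.png",(140,200,130,250),6); 
q=snap("scene","scene_rack.png",(150,230,270,350),7)
from itertools import product
for pic,n in((p,"top"),(q,"scene")):
    for l in ("pinion_14","rack","tray","stand","post_seat","master_axis","master_mark"):
        if n=="scene" and l=="tray":continue
        z={"pinion_14":.043,"post_seat":.021,"master_axis":.039,"master_mark":.039}.get(l,0)
        for d in eyes.tip_of(pic,l): print(n,l,np.round(d["location"],1),round(d["conf"],2),np.round(onz(pic,d["location"],z),4))
print(observe()["t"])
```

```text
top pinion_14 [171.3 188. ] 0.81 [0.5771 0.18   0.043 ]
top pinion_14 [174.  159.1] 0.77 [0.5694 0.2578 0.043 ]
top pinion_14 [167.1 215.5] 0.55 [0.589 0.106 0.043]
top rack [172.6 191.1] 0.66 [0.5826 0.1785 0.    ]
top tray [151.4 293.3] 0.74 [ 0.645  -0.1098 -0.    ]
top tray [250.3 296. ] 0.6 [ 0.3677 -0.1133  0.    ]
top tray [288.8 167.2] 0.55 [0.2643 0.2337 0.    ]
top stand [222.3 368.6] 0.95 [ 0.4447 -0.3142  0.    ]
top post_seat [209.6 375.1] 0.7 [ 0.4776 -0.3268  0.021 ]
top post_seat [166.6 219.5] 0.58 [0.5954 0.0971 0.021 ]
top master_axis [172.6 190.5] 0.66 [0.5744 0.1738 0.039 ]
top master_axis [231.5 370.1] 0.62 [ 0.4174 -0.3049  0.039 ]
top master_mark [244.7 364.3] 0.97 [ 0.3829 -0.2881  0.039 ]
scene pinion_14 [199.7 302.2] 0.73 [0.6078 0.0865 0.043 ]
scene pinion_14 [174.7 330.5] 0.63 [0.5877 0.2469 0.043 ]
scene pinion_14 [179.6 314.8] 0.58 [0.5698 0.1913 0.043 ]
scene rack [197.7 315.5] 0.8 [0.5958 0.1676 0.    ]
scene stand [256.  147.3] 0.84 [ 0.4458 -0.3256  0.    ]
scene post_seat [255.2 149. ] 0.77 [ 0.4671 -0.329   0.021 ]
scene master_axis [236.5 140. ] 0.8 [ 0.411  -0.3173  0.039 ]
scene master_mark [227.6 142.9] 0.93 [ 0.3861 -0.2944  0.039 ]
0.9
```

View pics/top_rack.png

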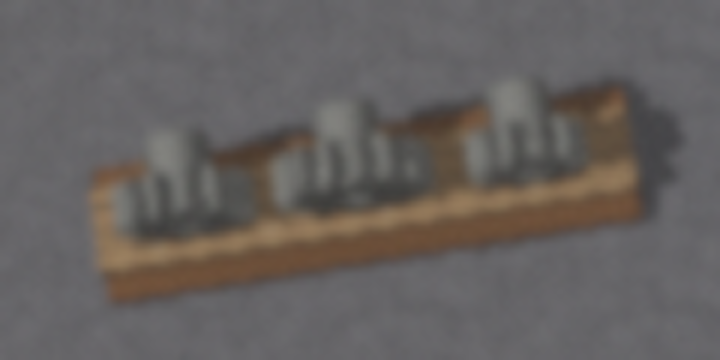

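View pics/scene_rack.png

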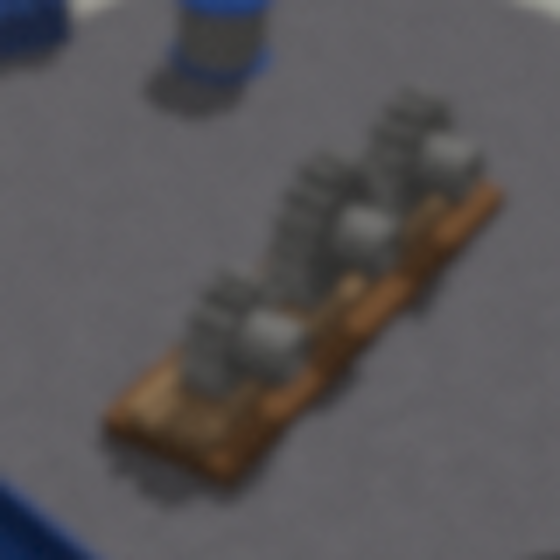

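```bash
cat >> h.py <<'E'
from scipy.spatial.transform import Rotation as Ro
def tool():
    s=observe(); q=s["eef_rot"]; return np.array(s["tool_pos"]),Ro.from_quat([q[1],q[2],q[3],q[0]]).as_matrix(),s
def st():
    p,M,s=tool(); print("t",round(s["t"],2),"pos",np.round(p,4),"jaw az",round(float(np.degrees(np.arctan2(M[1,1],M[0,1]))),2),"F",np.round(s["contact_force"],1),"T",np.round(s["wrist_torque"],2),"op",round(s["opening"]*1e3,1),"j",np.round(s["joint_positions"],2)); return p,M,s
def go(target,az=None):
    p,M,s=tool(); d=M.T@(np.array(target)-p)*1e3; 
    print("shift tool mm",np.round(d,1))
    if az is not None:
        a=np.degrees(np.arctan2(M[1,1],M[0,1])); r=(az-a+90)%180-90
        # sign: roll about tool x(down)
        sg=np.sign(M[2,0]); print("roll deg",round(sg*r,1))
E
python3 - <<'E'
from h import *
p,M,s=st(); print(np.round(M,3)); go([.571,.258,.36],97.4)
w=eyes.read_camera("wrist");c=-np.array(w["R"]).T@w["t"]; print("cam in tool",M.T@(c-p)); print(np.round(np.array(w["R"])@M,3))
E
```

```text
t 0.9 pos [0.1581 0.5006 0.4047] jaw az 72.48 F [-0.7  0.4  0.2] T [ 0.04 -0.01 -0.06] op 85.3 j [ 1.26  0.26 -0.14  1.17  0.    1.57]
[[-0.     0.301  0.954]
 [ 0.     0.954 -0.301]
 [-1.     0.    -0.   ]]
shift tool mm [  44.7 -107.1  466.8]
roll deg -24.9
cam in tool [ 0.03082794 -0.00014627 -0.07047931]
[[-0.001  1.    -0.   ]
 [-0.275 -0.     0.962]
 [ 0.962  0.001  0.275]]
```

```bash
python3 -m jog '[[70,[5.6,-13.4,58.3],0],[70,[5.6,-13.4,58.3],0],[70,[5.6,-13.4,58.3],0],[70,[5.6,-13.4,58.3],0],[70,[5.6,-13.4,58.3],0],[70,[5.6,-13.4,58.3],0],[70,[5.6,-13.4,58.3],0],[70,[5.6,-13.4,58.3],0]]' 80
python3 -m jog '[[70,[0,0,0],-8.3],[70,[0,0,0],-8.3],[70,[0,0,0],-8.3],[60,[0,0,0],0]]'
python3 - <<'E'
from h import *
st(); p=snap("wrist","w1.png",scale=1.5)
p["_wrist"]=1
for l in("pinion_14","rack"):
  for d in eyes.tip_of(p,l): print(l,np.round(d["location"],1),round(d["conf"],2),np.round(onz(p,d["location"],.043 if l!="rack" else 0),4))
E
```

```text
t: 1.95
tool_pos: [0.5722, 0.2568, 0.3598]
eef_rot: [0.699, 0.108, 0.699, -0.108]
contact_force: [0.9, 1.9, 0.3]
opening: 0.0698
t: 2.45
tool_pos: [0.5706, 0.2579, 0.3598]
eef_rot: [0.706, -0.045, 0.706, 0.045]
contact_force: [-0.1, -0.2, -0.6]
opening: 0.0601
t 2.45 pos [0.5706 0.2579 0.3598] jaw az 97.27 F [-0.1 -0.2 -0.6] T [-0.    0.07  0.02] op 60.1 j [0.42 0.45 0.04 1.16 0.   0.3 ]
pinion_14 [177.3 258.8] 0.96 [0.5686 0.2535 0.043 ]
pinion_14 [180.9 180.6] 0.84 [0.582  0.1749 0.043 ]
rack [172.4 192.3] 0.74 [0.5824 0.1772 0.    ]
```

View pics/w1.png

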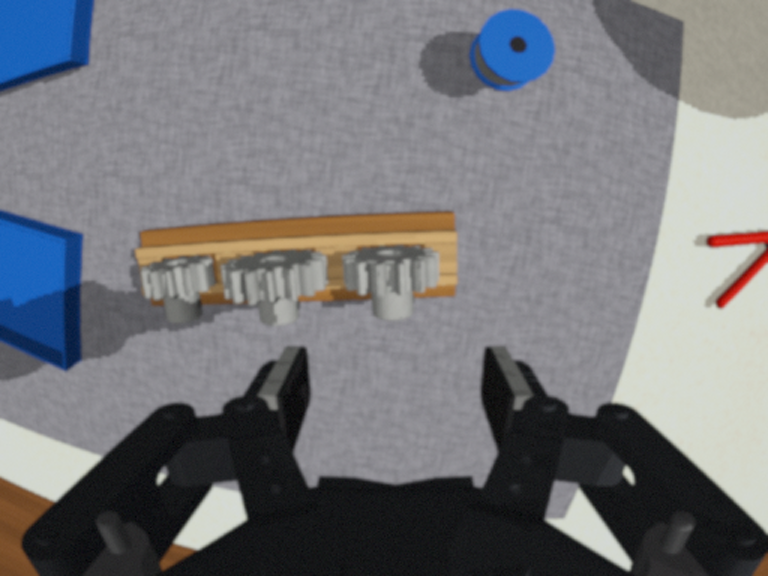

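Run:
```python
from h import *
p=snap("wrist","w2.png",(130,230,215,315),7);p["_wrist"]=1
np.save("w2.npy",0)
import pickle;pickle.dump(p,open("w2.pkl","wb"))
```

```text
(no output)
```

View pics/w2.png

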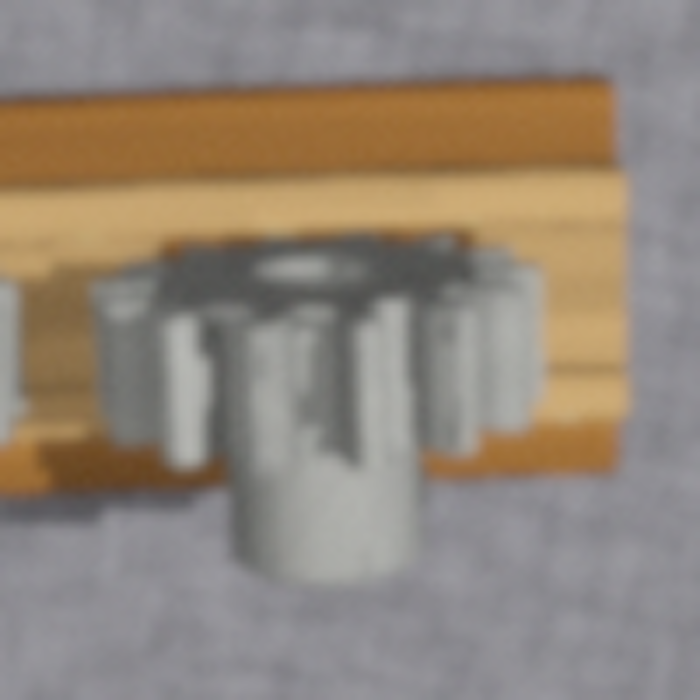

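Run:
```python
from h import *
import pickle;p=pickle.load(open("w2.pkl","rb"))
f=lambda x,y,z:np.round(onz(p,[130+y/7,215+x/7],z),4)
print("hub end top",f(327,581,.057))
print("hub sides",f(235,545,.043),f(420,545,.043))
print("back face top tooth",f(315,305,.0735), "rim sides",f(95,290,.043),f(543,265,.043))
print("rail corners z22",f(627,170,.022),f(628,415,.022))
print("rack bottom right",f(612,78,0),f(618,470,0))
print("rail top edges left",f(0,188,.022),f(0,435,.022))
```

```text
hub end top [0.6003 0.2607 0.057 ]
hub sides [0.6016 0.2473 0.043 ] [0.5982 0.274  0.043 ]
back face top tooth [0.5578 0.2539 0.0735] rim sides [0.5663 0.2233 0.043 ] [0.5548 0.2855 0.043 ]
rail corners z22 [0.5427 0.2986 0.022 ] [0.5803 0.3048 0.022 ]
rack bottom right [0.5313 0.2974 0.    ] [0.5957 0.3087 0.    ]
rail top edges left [0.5572 0.2054 0.022 ] [0.5958 0.2088 0.022 ]
```

Run:
```python
from h import *
go([.5924,.2594,.250],99)
```

```text
shift tool mm [109.9  -1.5  21.9]
roll deg -1.7
```

```bash
python3 -m jog '[[45,[20,-0.8,11],-1.7],[45,[45,-0.8,11],0],[45,[45,0,0],0],[45,[0,0,0],0]]'
python3 - <<'E'
from h import *
st(); p=snap("wrist","w3.png",scale=1.5)
snap("scene","s3.png",(130,240,260,380),6)
go([.5924,.2594,.208],99)
E
```

```text
t: 3.15
tool_pos: [0.5906, 0.2585, 0.2446]
eef_rot: [0.701, -0.057, 0.708, 0.055]
contact_force: [-0.6, -0.7, 0.5]
opening: 0.0451
t 3.15 pos [0.5906 0.2585 0.2446] jaw az 99.08 F [-0.6 -0.7  0.5] T [-0.07 -0.    0.08] op 45.1 j [ 0.41  0.56 -0.08  0.93 -0.    0.25]
shift tool mm [41.6 -0.1 -0.4]
roll deg 0.1
```

View pics/w3.png

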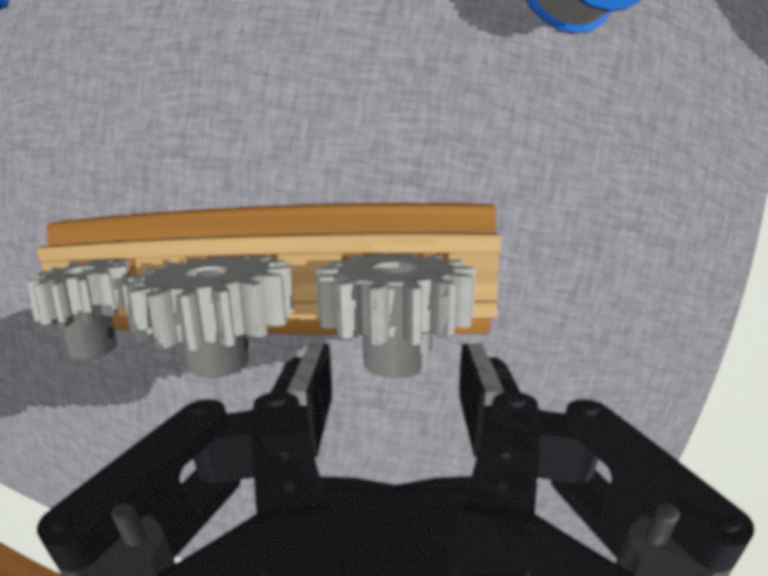

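View pics/s3.png

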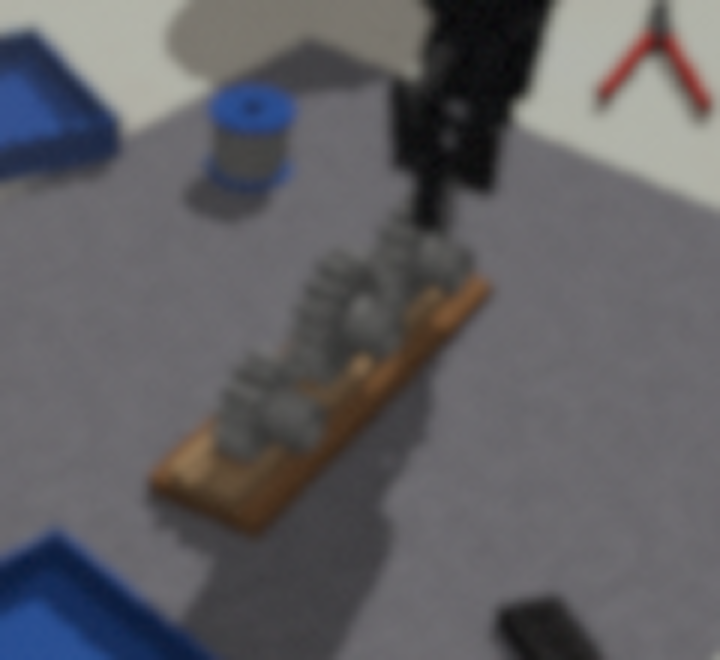

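```bash
python3 -m jog '[[45,[15,0,0],0],[45,[15,0,0],0],[45,[5,0,0],0],[45,[0,0,0],0]]'
python3 - <<'E'
from h import *
st(); p=snap("wrist","w4.png",(150,290,170,360),4);
import pickle;p["_wrist"]=1;pickle.dump(p,open("w4.pkl","wb"))
go([.5924,.2594,.208],99)
E
```

```text
t: 3.75
tool_pos: [0.5922, 0.2595, 0.2144]
eef_rot: [0.705, -0.056, 0.705, 0.056]
contact_force: [-0.0, 0.3, 0.3]
opening: 0.0449
t 3.75 pos [0.5922 0.2595 0.2144] jaw az 99.08 F [-0.   0.3  0.3] T [-0.05  0.01  0.03] op 44.9 j [ 0.41  0.59 -0.12  0.86  0.    0.25]
shift tool mm [ 6.9 -0.1 -0.1]
roll deg 0.1
```

View pics/w4.png

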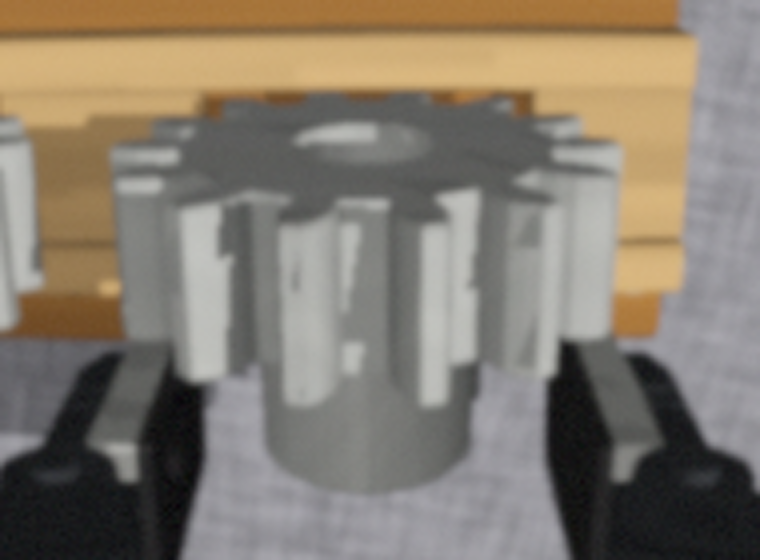

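```bash
python3 -m jog '[[45,[7,0,1.5],0],[25,[0,0,0],0],[25,[0,0,0],0],[25,[0,0,0],0],[25,[0,0,0],0]]' 70
python3 - <<'E'
from h import *
st(); p=snap("wrist","w5.png",(150,290,170,360),4);
E
```

```text
t: 4.42
tool_pos: [0.5939, 0.2597, 0.2078]
eef_rot: [0.705, -0.056, 0.705, 0.056]
contact_force: [-1.2, 0.3, -1.6]
opening: 0.0262
t 4.42 pos [0.5939 0.2597 0.2078] jaw az 99.08 F [-1.2  0.3 -1.6] T [-0.    0.03  0.02] op 26.2 j [ 0.41  0.6  -0.13  0.84 -0.    0.25]
```

View pics/w5.png

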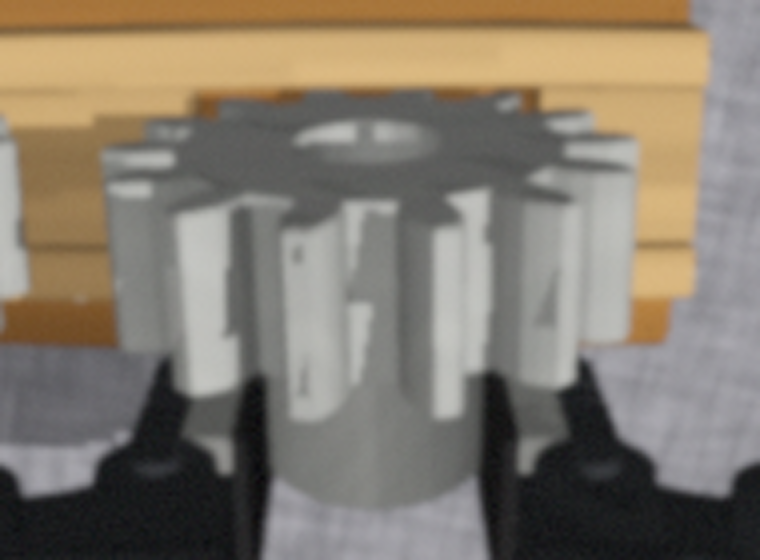

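Run:
```python
from h import *
import pickle;p=pickle.load(open("w4.pkl","rb"))
P,M,s=tool(); P=np.array([.5922,.2595,.2144])
for x,y,Y in((172,345,-22.5),(203,345,-22.5),(582,345,22.5),(553,345,22.5)):
    o,d=ray(p,[150+y/4,170+x/4]); o=M.T@(o-P)*1e3; d=M.T@d
    k=(Y-o[1])/d[1]; print(np.round(o+k*d,1))
```

```text
[152.1 -22.5 -14.4]
[174.7 -22.5  -4.1]
[145.3  22.5 -17.6]
[164.   22.5  -9. ]
```

```bash
python3 -m jog '[[45,[0,0,0],0],[45,[0,0,0],0],[45,[9,0,0],0],[45,[0,0,0],0],[20,[0,0,0],0],[20,[0,0,0],0],[20,[0,0,0],0],[20,[0,0,0],0]]' 80
python3 - <<'E'
from h import *
st(); p=snap("wrist","w6.png",(150,290,170,360),4);
E
```

```text
t: 5.48
tool_pos: [0.594, 0.2598, 0.1989]
eef_rot: [0.705, -0.056, 0.705, 0.056]
contact_force: [-0.5, 0.5, -0.0]
opening: 0.0258
t 5.47 pos [0.594  0.2598 0.1989] jaw az 99.08 F [-0.5  0.5 -0. ] T [-0.05  0.12  0.  ] op 25.8 j [ 0.41  0.61 -0.14  0.83 -0.    0.25]
```

View pics/w6.png

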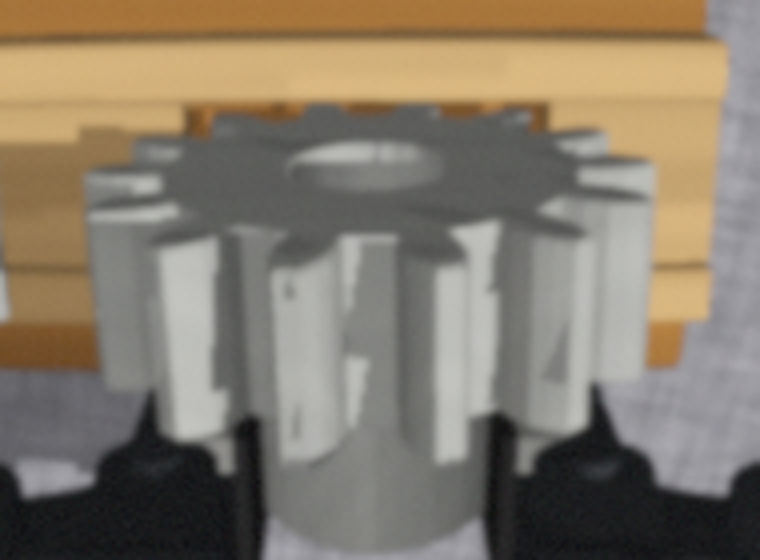

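```bash
python3 -m jog '[[20,[-10,0,0],0],[20,[-20,0,0],0],[20,[-30,0,0],0],[20,[-30,0,0],0],[20,[0,0,0],0]]'
python3 - <<'E'
from h import *
st(); p=snap("wrist","w7.png",scale=1.5);snap("scene","s7.png",(120,230,260,370),6)
E
```

```text
t: 6.15
tool_pos: [0.5952, 0.2603, 0.2919]
eef_rot: [0.707, -0.055, 0.703, 0.057]
contact_force: [0.1, -0.0, -2.3]
opening: 0.026
t 6.15 pos [0.5952 0.2603 0.2919] jaw az 99.08 F [ 0.1 -0.  -2.3] T [ 0.01 -0.12  0.  ] op 26.0 j [ 0.41  0.53 -0.01  1.02 -0.    0.25]
```

View pics/w7.png

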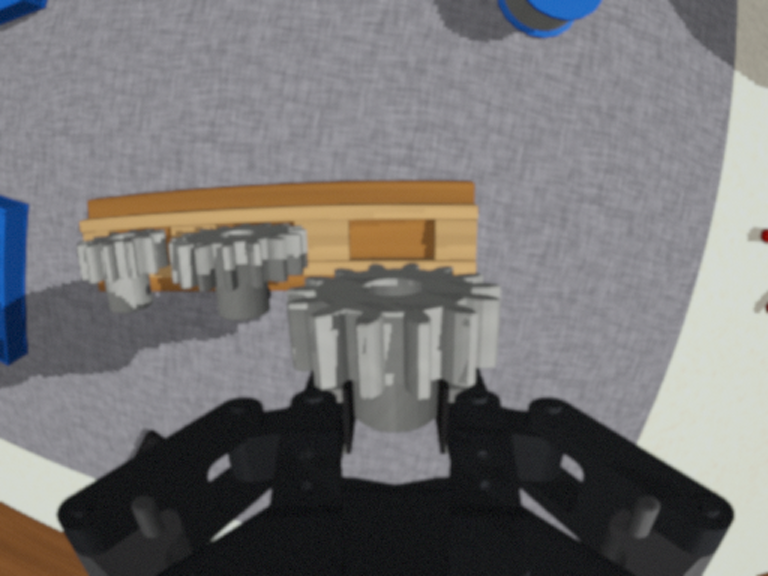

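View pics/s7.png

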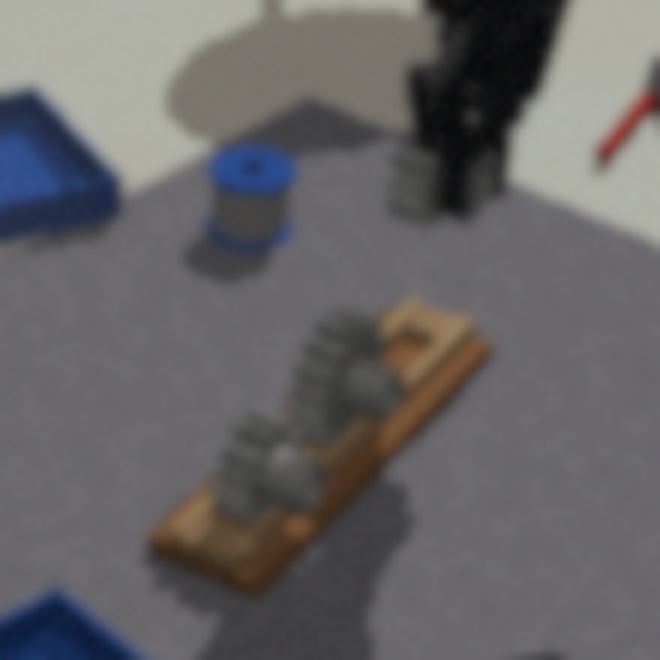

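```bash
python3 -m jog '[[20,[0,-39,-40],0],[20,[0,-39,-40],0],[20,[0,-39,-40],0],[20,[0,-39,-40],0],[20,[30,0,0],0],[20,[40,0,0],0],[20,[24,0,0],0],[20,[0,0,0],0]]'
python3 - <<'E'
from h import *
st(); p=snap("wrist","w8.png",scale=1.5);snap("scene","s8.png",(150,270,190,310),6)
E
```

```text
t: 7.25
tool_pos: [0.4583, 0.08, 0.1922]
eef_rot: [0.702, -0.056, 0.708, 0.056]
contact_force: [0.3, 0.2, -2.3]
opening: 0.0255
t 7.25 pos [0.4583 0.08   0.1922] jaw az 99.07 F [ 0.3  0.2 -2.3] T [-0.02 -0.04  0.01] op 25.5 j [ 0.17  0.37 -0.62  0.59  0.    0.01]
```

View pics/s8.png

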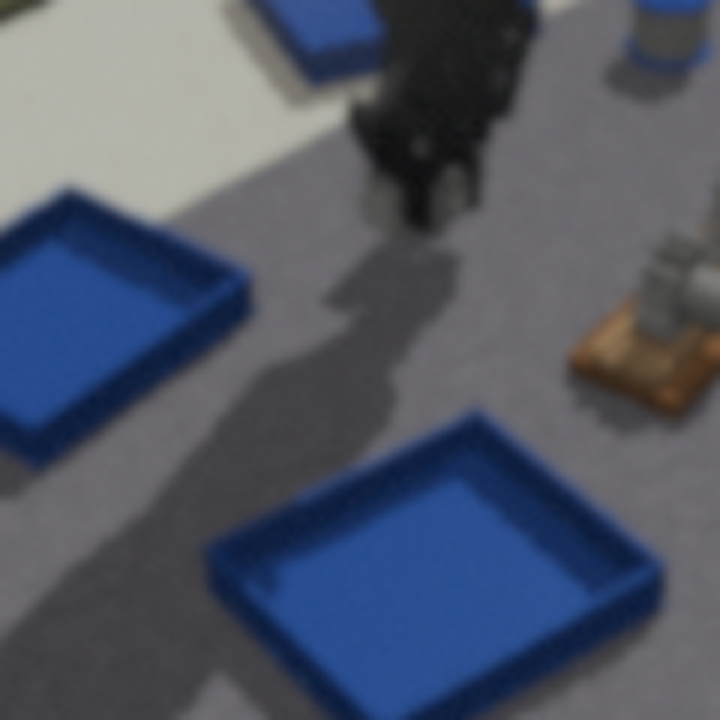

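```bash
python3 -m jog '[[20,[-14,0,0],0],[20,[0,0,0],0],[20,[0,0,0],0]]' 20
python3 - <<'E'
from h import *
st(); p=snap("wrist","w9.png",(150,384,130,390),3)
E
```

```text
t: 7.72
tool_pos: [0.4611, 0.0806, 0.2099]
eef_rot: [0.706, -0.056, 0.704, 0.056]
contact_force: [0.2, 0.0, -2.7]
opening: 0.0258
t 7.72 pos [0.4611 0.0806 0.2099] jaw az 99.08 F [ 0.2  0.  -2.7] T [ 0.01 -0.07 -0.02] op 25.8 j [ 0.17  0.34 -0.59  0.63  0.    0.01]
```

View pics/w9.png

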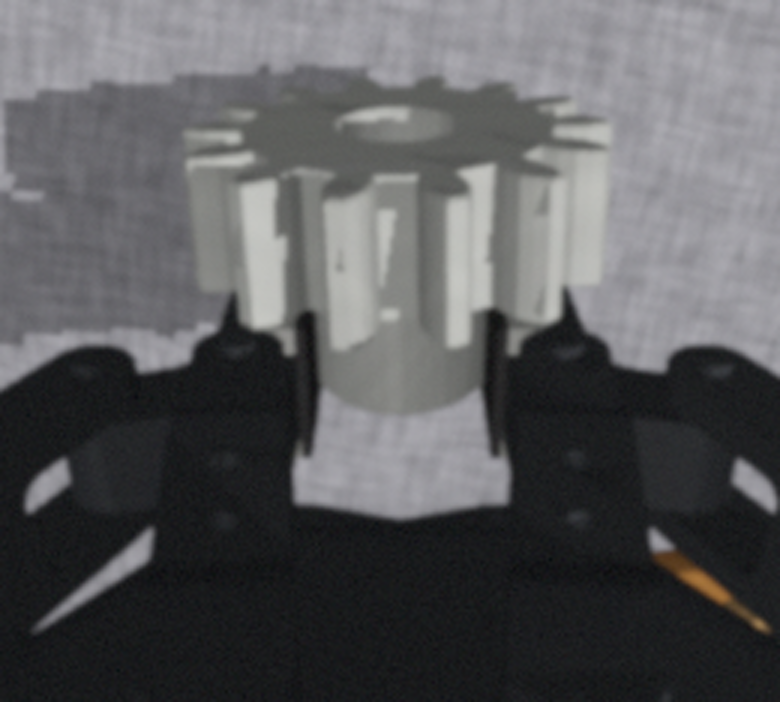

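```bash
python3 -m jog '[[20,[14,0,0],0],[20,[6,0,0],0],[20,[2,0,0],0],[20,[0,0,0],0]]' 20
python3 -m jog '[[20,[1,0,0],0],[20,[0,0,0],0]]' 20
python3 -m jog '[[20,[1,0,0],0],[20,[0,0,0],0]]' 20
```

```text
t: 8.28
tool_pos: [0.4602, 0.0804, 0.1867]
eef_rot: [0.704, -0.056, 0.705, 0.056]
contact_force: [-2.4, -1.0, 0.9]
opening: 0.0258
t: 8.52
tool_pos: [0.4604, 0.0804, 0.1864]
eef_rot: [0.705, -0.056, 0.705, 0.056]
contact_force: [-2.1, -0.8, 7.5]
opening: 0.0255
t: 8.78
tool_pos: [0.4606, 0.0805, 0.186]
eef_rot: [0.705, -0.056, 0.705, 0.056]
contact_force: [-3.5, -0.0, 13.3]
opening: 0.026
```

```bash
python3 -m jog '[[33,[-2,0,0],0],[33,[0,0,0],0],[33,[0,0,6],0],[33,[0,0,5],0],[33,[0,0,0],0],[20,[0,0,0],0],[20,[0,0,0],0],[20,[0,0,0],0]]' 20
python3 - <<'E'
from h import *
st(); p=snap("wrist","w10.png",(150,384,130,390),3)
E
```

```text
t: 9.78
tool_pos: [0.4716, 0.0823, 0.187]
eef_rot: [0.705, -0.056, 0.705, 0.056]
contact_force: [1.3, -0.4, 0.3]
opening: 0.0268
t 9.78 pos [0.4716 0.0823 0.187 ] jaw az 99.08 F [ 1.3 -0.4  0.3] T [ 0.04 -0.23  0.06] op 26.8 j [ 0.17  0.39 -0.6   0.58  0.    0.01]
```

View pics/w10.png

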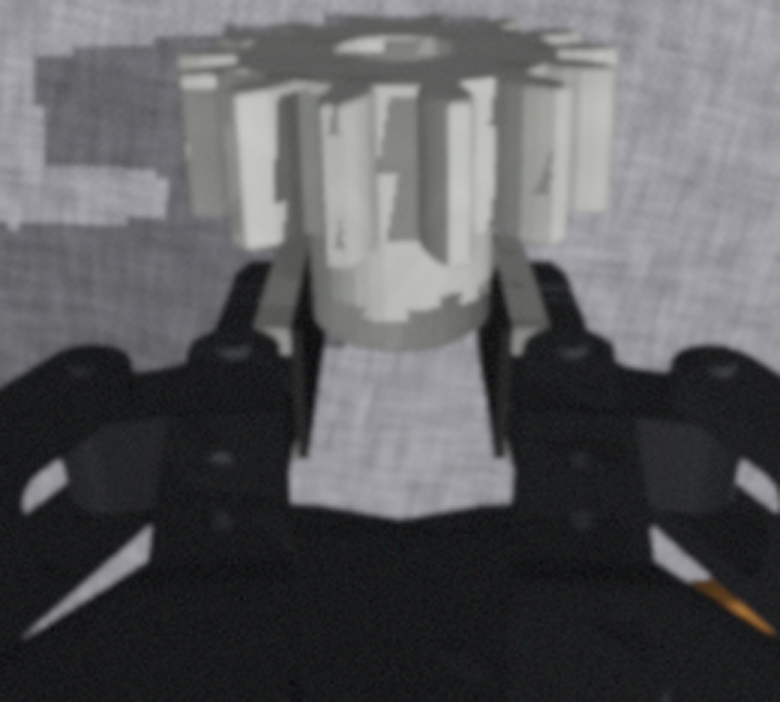

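```bash
python3 -m jog '[[20,[-4,0,0],0],[20,[-8,0,0],0],[20,[-8,0,0],0],[20,[0,0,0],0]]' 20
python3 - <<'E'
from h import *
st(); p=snap("wrist","w11.png",(150,384,130,390),3)
E
```

```text
t: 10.32
tool_pos: [0.472, 0.0823, 0.2077]
eef_rot: [0.706, -0.056, 0.704, 0.056]
contact_force: [-0.0, 0.5, -2.4]
opening: 0.0271
t 10.32 pos [0.472  0.0823 0.2077] jaw az 99.08 F [-0.   0.5 -2.4] T [ 0.04 -0.    0.01] op 27.1 j [ 0.17  0.36 -0.57  0.64  0.    0.01]
```

View pics/w11.png

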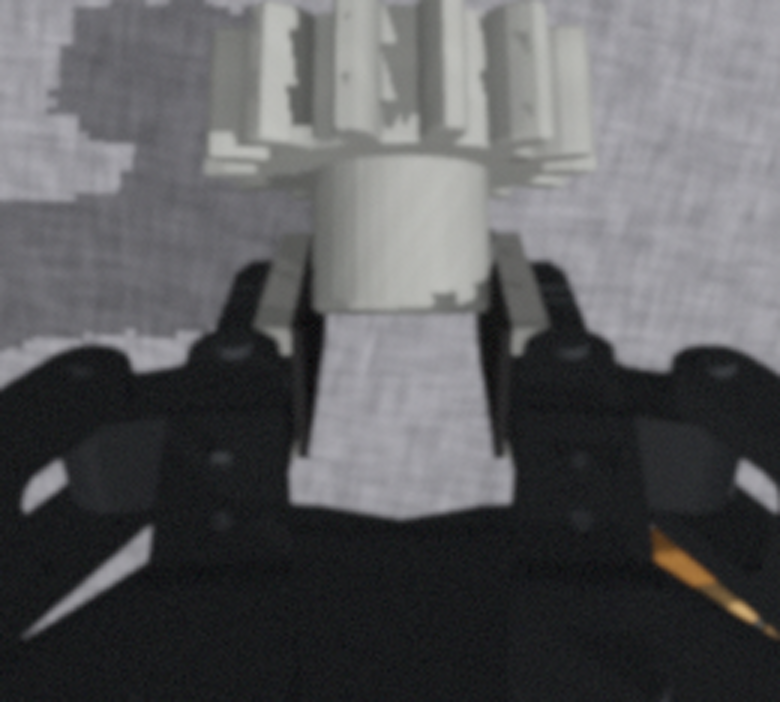

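```bash
python3 -m jog '[[20,[-10,0,0],0],[20,[0,0,0],0],[20,[0,0,0],0],[20,[0,0,0],0]]' 20
python3 - <<'E'
from h import *
st(); p=snap("wrist","w12.png",(110,384,130,390),2.5);snap("scene","s12.png",(150,270,190,310),6)
E
```

```text
t: 10.88
tool_pos: [0.4713, 0.0822, 0.2167]
eef_rot: [0.705, -0.056, 0.705, 0.056]
contact_force: [0.5, -0.0, -2.8]
opening: 0.0269
t 10.88 pos [0.4713 0.0822 0.2167] jaw az 99.08 F [ 0.5 -0.  -2.8] T [-0.01 -0.11 -0.01] op 26.9 j [ 0.17  0.35 -0.56  0.66 -0.    0.01]
```

View pics/w12.png

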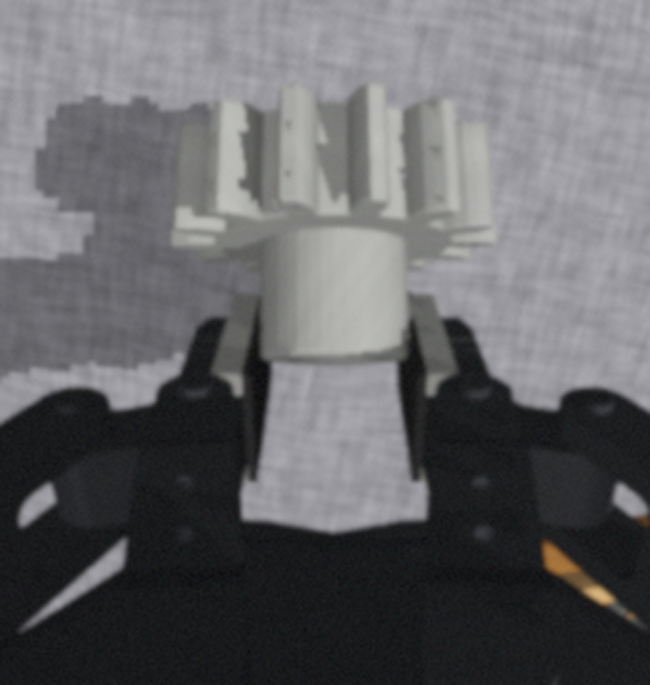

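View pics/s12.png

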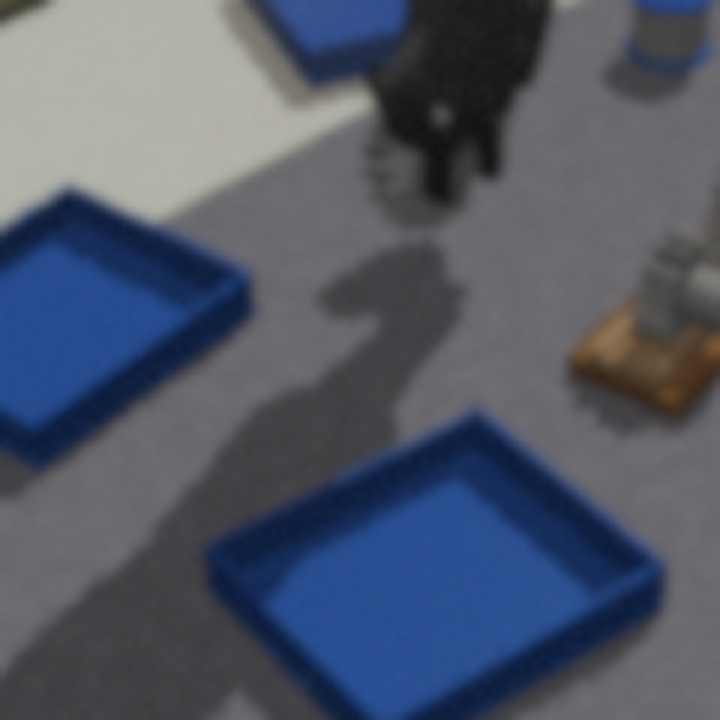

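```bash
python3 -m jog '[[20,[10,0,0],0],[20,[3,0,0],0],[20,[1,0,-6],0],[20,[0,0,-6],0],[20,[0,0,0],0]]' 20
python3 - <<'E'
from h import *
st(); p=snap("wrist","w13.png",(110,384,130,390),2.5)
E
```

```text
t: 11.6
tool_pos: [0.4599, 0.0803, 0.204]
eef_rot: [0.706, -0.056, 0.704, 0.056]
contact_force: [1.8, 0.3, 5.0]
opening: 0.0267
t 11.6 pos [0.4599 0.0803 0.204 ] jaw az 99.08 F [1.8 0.3 5. ] T [-0.02 -0.3  -0.01] op 26.7 j [ 0.17  0.35 -0.61  0.61 -0.    0.01]
```

View pics/w13.png

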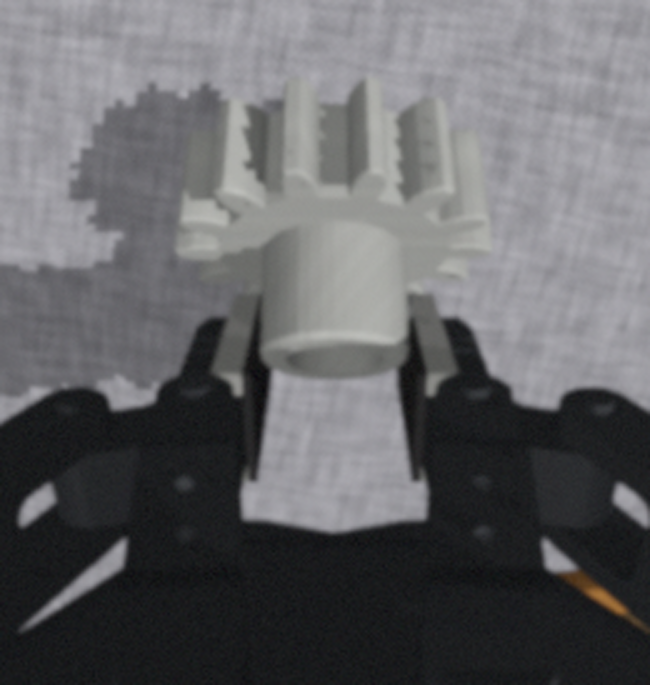

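```bash
python3 -m jog '[[20,[0,0,-5],0],[20,[1,0,-5],0],[20,[2,0,-5],0],[20,[2,0,-4],0],[20,[0,0,0],0]]' 20
python3 - <<'E'
from h import *
st(); p=snap("wrist","w14.png",(110,384,130,390),2.5)
E
```

```text
t: 12.28
tool_pos: [0.4398, 0.0771, 0.1988]
eef_rot: [0.705, -0.056, 0.705, 0.056]
contact_force: [-4.0, -1.0, 12.2]
opening: 0.0272
t 12.28 pos [0.4398 0.0771 0.1988] jaw az 99.08 F [-4.  -1.  12.2] T [-0.17  0.46  0.05] op 27.2 j [ 0.17  0.33 -0.66  0.59 -0.    0.02]
```

View pics/w14.png

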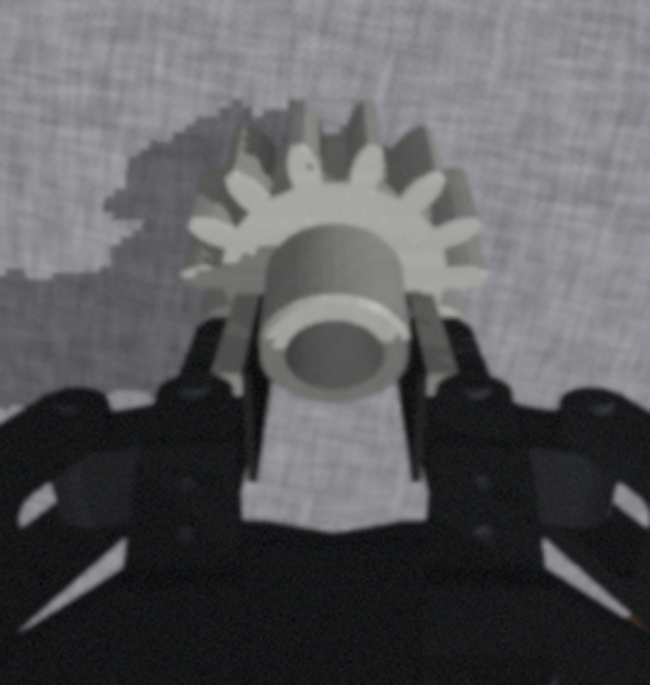

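```bash
python3 -m jog '[[20,[2,0,-4],0],[20,[2,0,-3],0],[20,[2,0,-2],0],[20,[0,0,0],0]]' 20
python3 - <<'E'
from h import *
st(); p=snap("wrist","w15.png",(110,384,130,390),2.5)
E
```

```text
t: 12.82
tool_pos: [0.432, 0.0758, 0.1932]
eef_rot: [0.706, -0.056, 0.704, 0.056]
contact_force: [-1.3, -0.3, 12.5]
opening: 0.0263
t 12.82 pos [0.432  0.0758 0.1932] jaw az 99.08 F [-1.3 -0.3 12.5] T [-0.18  0.02  0.03] op 26.3 j [ 0.17  0.33 -0.68  0.56 -0.    0.02]
```

View pics/w15.png

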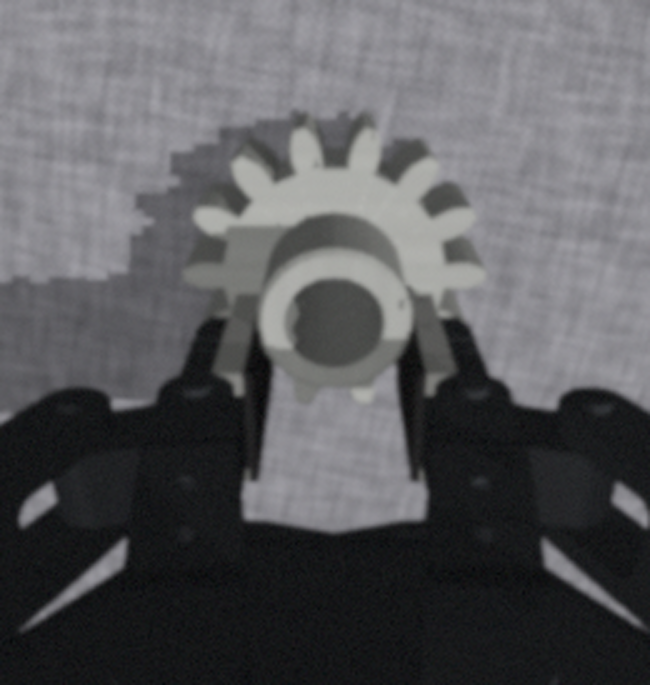

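```bash
python3 -m jog '[[20,[1,0,-2],0],[20,[1,0,-1],0],[20,[0,0,0],0],[45,[-1,0,0],0],[45,[0,0,0],0],[45,[0,0,0],0]]' 20
python3 - <<'E'
from h import *
st(); p=snap("wrist","w16.png",(110,384,130,390),2.5)
p["_wrist"]=1
for d in eyes.tip_of(p,"pinion_14"): print(d["location"],d["conf"],onz(p,d["location"],.01))
import pickle;pickle.dump(p,open("w16.pkl","wb"))
E
```

```text
t: 13.62
tool_pos: [0.4284, 0.0754, 0.1911]
eef_rot: [0.705, -0.056, 0.705, 0.056]
contact_force: [-1.2, 0.4, 9.9]
opening: 0.045
t 13.62 pos [0.4284 0.0754 0.1911] jaw az 99.08 F [-1.2  0.4  9.9] T [-0.08  0.34  0.03] op 45.0 j [ 0.17  0.33 -0.69  0.55  0.    0.02]
[223.0, 260.4] 0.89 [0.41930985 0.07264093 0.01      ]
```

View pics/w16.png

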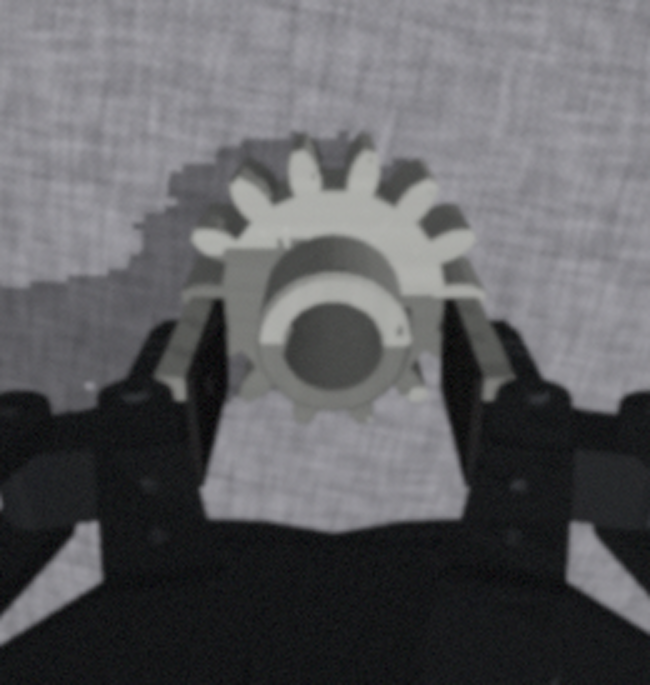

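```bash
python3 -m jog '[[45,[-3,0,0],0],[45,[0,0,0],0]]'
python3 -m jog '[[45,[-25,0,0],0],[45,[-22,0,0],0],[60,[0,0,0],0]]'
python3 - <<'E'
from h import *
st(); p=snap("wrist","w17.png",(110,384,130,390),2.5)
p["_wrist"]=1
for d in eyes.tip_of(p,"pinion_14"): print(d["location"],d["conf"],onz(p,d["location"],.01))
import pickle;pickle.dump(p,open("w17.pkl","wb"))
E
```

```text
t: 13.98
tool_pos: [0.4284, 0.0754, 0.1936]
eef_rot: [0.704, -0.056, 0.705, 0.056]
contact_force: [0.0, 0.1, -0.3]
opening: 0.0451
t: 14.35
tool_pos: [0.4297, 0.0756, 0.2417]
eef_rot: [0.706, -0.056, 0.704, 0.056]
contact_force: [-0.7, 0.2, 0.3]
opening: 0.0598
t 14.35 pos [0.4297 0.0756 0.2417] jaw az 99.08 F [-0.7  0.2  0.3] T [ 0.01 -0.04 -0.05] op 59.8 j [ 0.17  0.25 -0.62  0.69 -0.    0.02]
[191.6, 262.2] 0.91 [0.41803317 0.0732979  0.01      ]
```

View pics/w17.png

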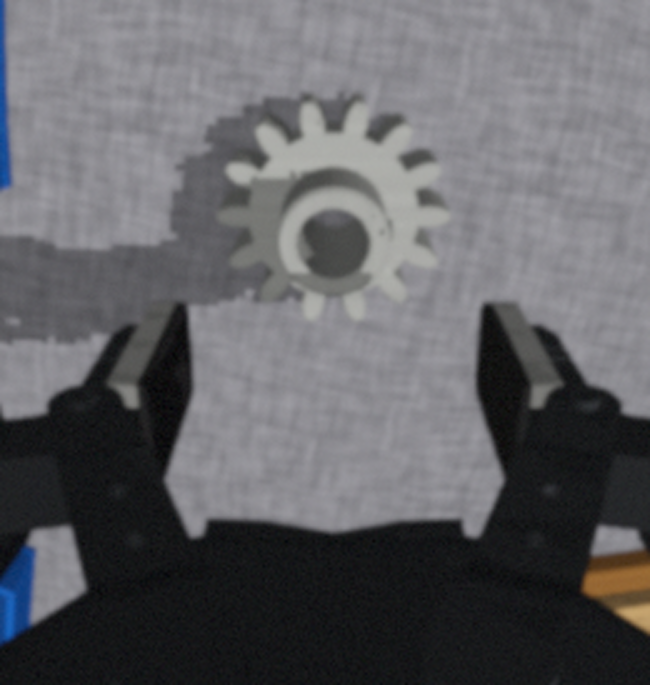

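Run:
```python
from h import *
import pickle;p=pickle.load(open("w17.pkl","rb"))
f=lambda x,y,z:onz(p,[110+y/2.5,130+x/2.5],z)
print(f(333,239,.042)); print(f(333,209,.02)) 
P,M,s=tool()
for q in (f(333,239,.042),): print("rel tool",M.T@(q-P)*1e3)
# teeth phase
c=f(333,239,.042)
for x,y in((312,115),(354,115),(398,130),(428,170),(445,215),(238,170),(270,133),(222,215)):
    q=f(x,y,.02); print(np.round(q[:2]-c[:2],4), round(float(np.degrees(np.arctan2(*(q-c)[1::-1]))),1))
```

```text
[0.41734335 0.073888   0.042     ]
[0.41641943 0.07374853 0.02      ]
rel tool [198.32284409   0.30569934 -11.29808409]
[-0.0252 -0.0095] -159.3
[-0.0269  0.0012] 177.4
[-0.0249  0.0132] 152.0
[-0.0156  0.0231] 124.0
[-0.004   0.0301] 97.6
[-0.0076 -0.0267] -105.9
[-0.0188 -0.0197] -133.7
[ 0.0055 -0.0295] -79.4
```

```bash
python3 -m jog '[[45,[15,-0.3,-11.8],0],[45,[20,0,0],0],[45,[12,0,0],0],[45,[0,0,0],0]]' 20
python3 - <<'E'
from h import *
st(); p=snap("wrist","w18.png",(110,384,130,390),2.5)
E
```

```text
t: 14.95
tool_pos: [0.4169, 0.0732, 0.1927]
eef_rot: [0.704, -0.056, 0.706, 0.056]
contact_force: [-0.3, 0.3, 1.0]
opening: 0.045
t 14.95 pos [0.4169 0.0732 0.1927] jaw az 99.08 F [-0.3  0.3  1. ] T [ 0.03 -0.01  0.  ] op 45.0 j [ 0.17  0.31 -0.72  0.55  0.    0.02]
```

View pics/w18.png

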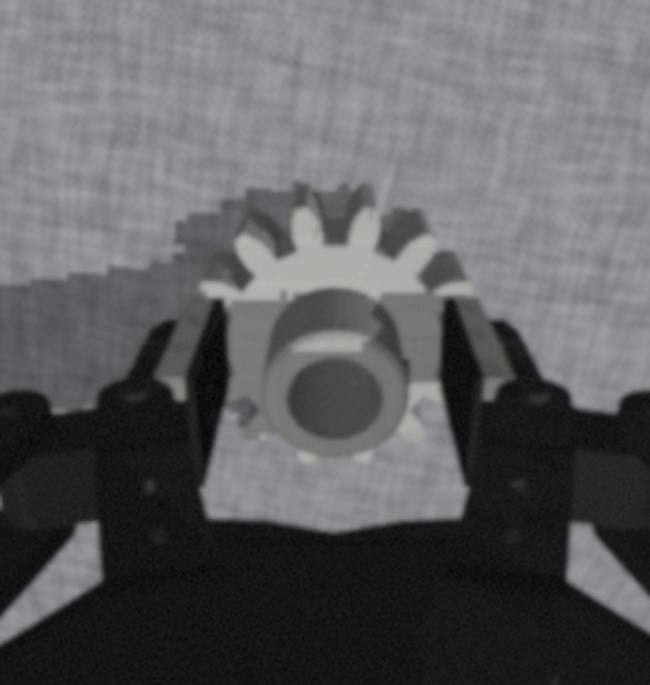

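```bash
python3 -m jog '[[45,[-3,0,0],0],[20,[0,0,0],0],[20,[0,0,0],0],[20,[0,0,0],0],[20,[0,0,0],0],[20,[-10,0,0],0],[20,[-40,0,0],0],[20,[-52,0,0],0]]' 100
python3 - <<'E'
from h import *
st(); p=snap("wrist","w19.png",(110,384,130,390),2.5)
go([.44,-.31,.33])
E
```

```text
t: 16.0
tool_pos: [0.4163, 0.0731, 0.2993]
eef_rot: [0.704, -0.056, 0.706, 0.056]
contact_force: [1.3, 0.0, -3.2]
opening: 0.0245
t 16.0 pos [0.4163 0.0731 0.2993] jaw az 99.08 F [ 1.3  0.  -3.2] T [ 0.05 -0.11  0.05] op 24.5 j [ 0.17  0.17 -0.56  0.85 -0.    0.02]
shift tool mm [ -24.3 -382.1  -39.5]
```

View pics/w19.png

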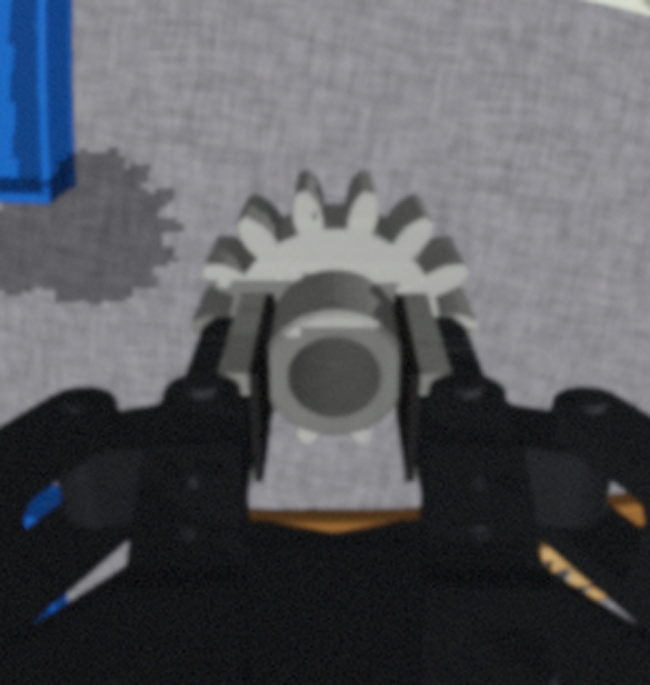

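```bash
python3 -m jog '[[20,[-4,-60.5,7],0],[20,[-4,-60.5,7],0],[20,[-4,-60.5,7],0],[20,[-4,-60.5,7],0],[20,[-4,-60.5,7],0],[20,[-4,-60.5,7],0],[20,[-4,-60.5,7],0],[20,[0,0,0],0]]' 100
python3 - <<'E'
from h import *
st(); p=snap("wrist","w20.png",scale=1.5)
p["_wrist"]=1
for l,z in(("post_seat",.021),("master_axis",.039),("master_mark",.039),("stand",0)):
  for d in eyes.tip_of(p,l): print(l,d["location"],d["conf"],onz(p,d["location"],z))
import pickle;pickle.dump(p,open("w20.pkl","wb"))
E
```

```text
t: 17.05
tool_pos: [0.5334, -0.3415, 0.3266]
eef_rot: [0.706, -0.055, 0.704, 0.053]
contact_force: [0.1, 0.8, -3.8]
opening: 0.025
t 17.05 pos [ 0.5334 -0.3415  0.3266] jaw az 98.8 F [ 0.1  0.8 -3.8] T [0.07 0.03 0.01] op 25.0 j [-0.57  0.48 -0.    1.08 -0.   -0.72]
post_seat [122.9, 284.4] 0.59 [ 0.47492896 -0.33144264  0.021     ]
post_seat [55.1, 325.3] 0.22 [ 0.40510172 -0.30423976  0.021     ]
master_axis [54.7, 323.4] 0.7 [ 0.40895418 -0.30907501  0.039     ]
master_mark [34.9, 340.2] 0.7 [ 0.38750412 -0.29701514  0.039     ]
master_mark [232.9, 260.9] 0.35 [ 0.57805531 -0.33732023  0.039     ]
stand [91.5, 297.1] 0.62 [ 0.44271642 -0.32252508  0.        ]
```

View pics/w20.png

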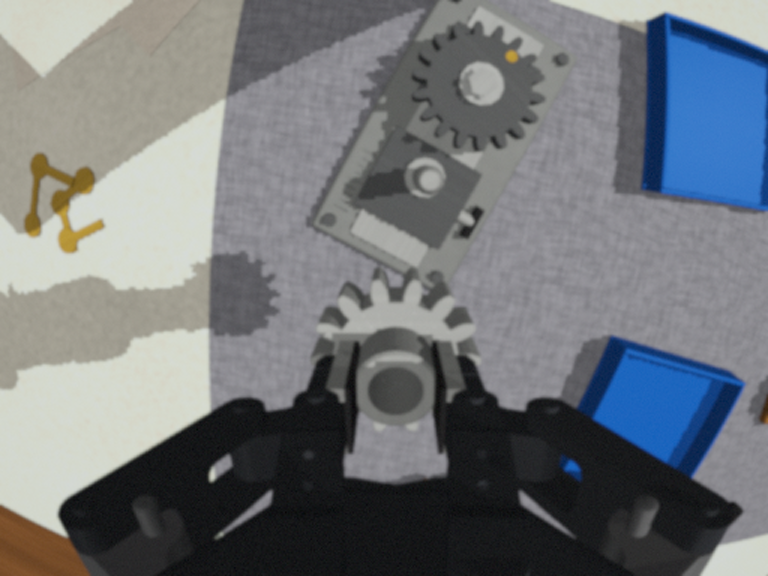

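Run:
```python
from h import *
import pickle;p=pickle.load(open("w20.pkl","rb"))
im=p["color"]; cv2.imwrite("pics/w20a.png",cv2.resize(im[0:160,205:395],None,fx=4,fy=4,interpolation=cv2.INTER_CUBIC))
cv2.imwrite("pics/w20b.png",cv2.resize(im[170:300,205:325],None,fx=5,fy=4.5,interpolation=cv2.INTER_CUBIC))
```

```text
(no output)
```

View pics/w20a.png

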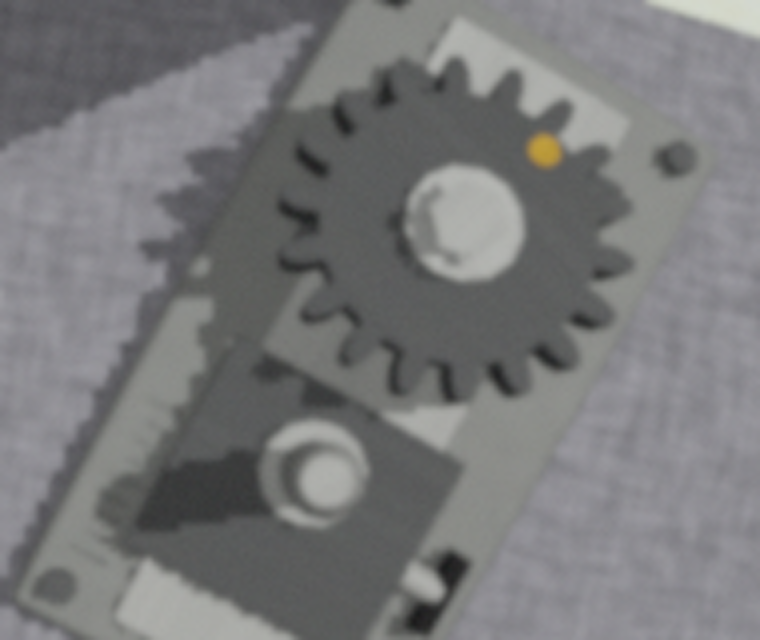

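View pics/w20b.png

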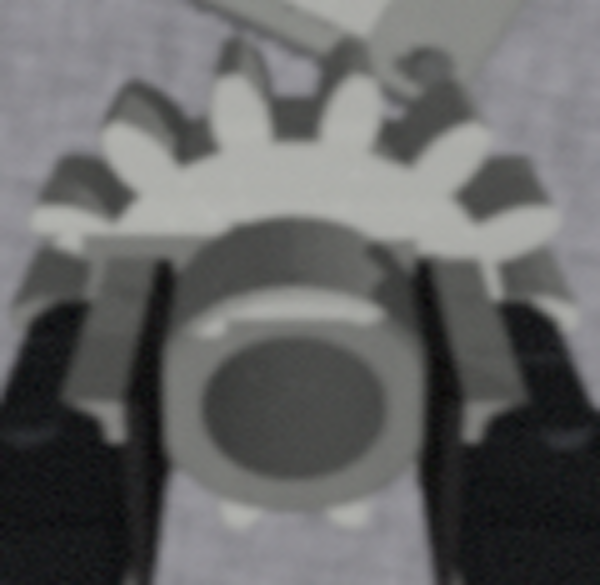

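Run:
```python
from h import *
import pickle;p=pickle.load(open("w20.pkl","rb"))
P=np.array([0.5334,-0.3415,0.3266]);_,M,_=tool()
f=lambda x,y,z:onz(p,[y/4,205+x/4],z)
pt=f(327,481,.063);col=f(314,473,.021);print("post top",pt,"collar",col)
tips=[(455,65),(512,78),(566,105),(602,155),(626,208),(626,262),(604,320),(566,362),(515,392),(455,398),(400,390),(350,358),(310,312),(285,262),(287,212),(305,155),(340,108),(395,68)]
Q=np.array([f(x,y,.039)[:2] for x,y in tips])
A=np.c_[2*Q,np.ones(len(Q))];s=np.linalg.lstsq(A,(Q**2).sum(1),rcond=None)[0];c=s[:2];r=np.sqrt(s[2]+c@c)
print("master",c,"r",r, "resid",np.round((np.hypot(*(Q-c).T)-r)*1e3,1))
print("screw",f(467,222,.048))
an=np.degrees(np.arctan2(*(Q-c).T[::-1]));print(np.round(an%20,1), "mark",np.degrees(np.arctan2(*(f(545,150,.039)[:2]-c)[::-1])))
for q in (pt,col):
  d=c-q[:2];print("post->master",np.hypot(*d),np.degrees(np.arctan2(d[1],d[0])))
# hub
zh=P[2]-.195+.042
h=onz(p,[170+410/4.5,205+294/5],zh);print("hub rel tool mm",M.T@(h-P)*1e3)
# pinion teeth (upper face z)
zf=zh-.022
for x,y in((243,75),(350,78),(478,135),(550,212),(118,130),(40,210)):
  q=onz(p,[170+y/4.5,205+x/5],zf);d=q-P-np.r_[0,0,0];d=(q-h);print(np.round(np.hypot(d[0],d[1])*1e3,1),round(float(np.degrees(np.arctan2(d[1],d[0])))%360%25.714,1))
```

```text
post top [ 0.47087773 -0.33314447  0.063     ] collar [ 0.47081206 -0.33295521  0.021     ]
master [ 0.41159891 -0.31158437] r 0.037768996472761864 resid [-0.1 -0.2  0.9 -0.3  0.5 -0.  -0.5 -0.7 -0.  -0.2  0.8  0.2  0.2  1.
 -0.4 -1.1 -1.   0.9]
screw [ 0.41186614 -0.31185431  0.048     ]
[ 9.9 10.3 10.4  9.9 10.1 11.3  9.1  8.6  7.8  7.3  9.1 10.  10.2 12.
 15.4 14.4 13.5  9.9] mark 144.1564652508954
post->master 0.06307786720837237 160.01333920386557
post->master 0.06295164725312351 160.15478631326388
hub rel tool mm [ 1.53001188e+02 -1.38000322e-01 -8.63117794e-01]
30.5 18.5
30.2 23.8
29.7 21.0
30.0 22.8
29.7 20.5
30.0 20.0
```

```bash
python3 -m jog '[[20,[0,0,0],-10.7],[20,[0,0,0],0]]' 100
python3 - <<'E'
from h import *
st(); go([.4717,-.3328,.272])
E
```

```text
t: 17.55
tool_pos: [0.5325, -0.3358, 0.3272]
eef_rot: [0.697, -0.121, 0.697, 0.121]
contact_force: [-0.1, 0.1, -3.5]
opening: 0.0246
t 17.55 pos [ 0.5325 -0.3358  0.3272] jaw az 109.75 F [-0.1  0.1 -3.5] T [0.02 0.07 0.01] op 24.6 j [-0.56  0.48 -0.01  1.08  0.   -0.91]
shift tool mm [ 55.2  23.3 -56.2]
```

```bash
python3 -m jog '[[20,[0,11.5,-28],0],[20,[0,11.5,-28],0],[20,[28,0,0],0],[20,[0,0,0],0],[20,[0,0,0],0]]' 100
python3 - <<'E'
from h import *
st(); p=snap("wrist","w21.png",(60,330,150,390),2.5);p["_wrist"]=1
import pickle;pickle.dump(p,open("w21.pkl","wb"))
st()
print(proj(p,[.4708,-.333,.063]),proj(p,[.4116,-.3116,.039]))
go([.4717,-.3328,.272])
E
```

```text
t: 18.18
tool_pos: [0.4726, -0.3342, 0.2996]
eef_rot: [0.697, -0.121, 0.696, 0.121]
contact_force: [-0.0, -0.4, -2.5]
opening: 0.0248
t 18.18 pos [ 0.4726 -0.3342  0.2996] jaw az 109.75 F [-0.  -0.4 -2.5] T [-0.03  0.01 -0.01] op 24.8 j [-0.62  0.41 -0.2   0.96  0.   -0.96]
t 18.23 pos [ 0.4729 -0.3345  0.2999] jaw az 109.76 F [ 0.2  0.8 -2. ] T [-0.01  0.01 -0.01] op 24.5 j [-0.62  0.41 -0.19  0.96  0.   -0.96]
[204.10213636 265.22792725] [134.97847992 316.60529711]
shift tool mm [27.9  2.  -0.6]
```

View pics/w21.png

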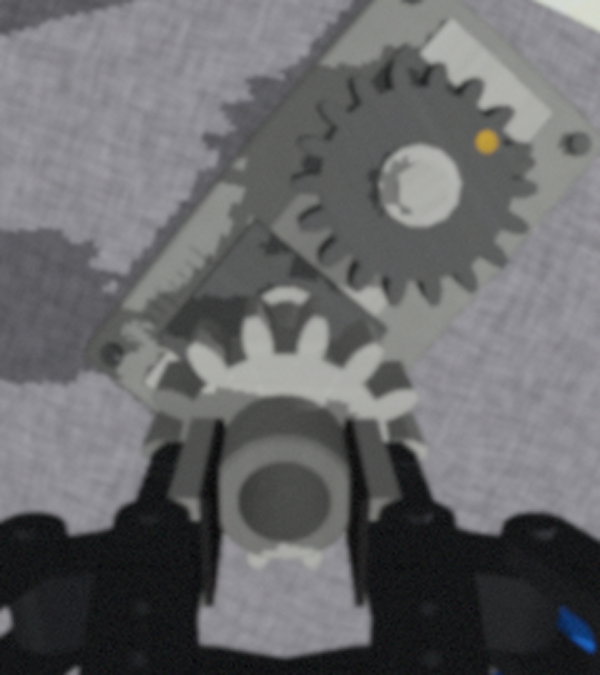

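Run:
```python
from h import *
import pickle;p=pickle.load(open("w21.pkl","rb"))
f=lambda x,y,z:onz(p,[60+y/2.5,150+x/2.5],z)
print("screw",f(421,186,.048),"collar arc top",f(286,289,.021))
for a in np.arange(140,230,10):
    q=np.r_[.4708+.0105*np.cos(np.radians(a)),-.333+.0105*np.sin(np.radians(a)),.021]; r=proj(p,q); print(a,np.round([(r[1]-150)*2.5,(r[0]-60)*2.5],0),end=" ")
tips=[(441,70),(477,92),(510,115),(530,148),(532,187),(518,225),(497,260),(468,285),(433,300),(398,296),(362,288),(327,260),(305,222),(297,184),(308,137),(325,100),(356,75),(402,57)]
Q=np.array([f(x,y,.039)[:2] for x,y in tips])
A=np.c_[2*Q,np.ones(len(Q))];s=np.linalg.lstsq(A,(Q**2).sum(1),rcond=None)[0];c=s[:2]
print("\nmaster",c,np.sqrt(s[2]+c@c)); c=np.array([.4116,-.3117])
an=np.degrees(np.arctan2(*(Q-c).T[::-1]));print(np.round(an%360).astype(int),np.round(an%20,1))
P=np.array([.47275,-.33435,.29975]);_,M,_=tool();h=onz(p,[60+500/2.5,150+285/2.5],P[2]-.153);print("hub",M.T@(h-P)*1e3)
zf=P[2]-.175
for x,y in((255,318),(315,320),(375,348),(415,395),(194,348),(155,402)):
  q=f(x,y,zf);d=(q-h);print(np.round(np.hypot(d[0],d[1])*1e3,1),round(float(np.degrees(np.arctan2(d[1],d[0])))%360%25.714,1))
```

```text
screw [ 0.41048865 -0.31228229  0.048     ] collar arc top [ 0.46006144 -0.3373503   0.021     ]
140 [314. 307.] 150 [311. 303.] 160 [307. 299.] 170 [303. 296.] 180 [298. 294.] 190 [293. 292.] 200 [287. 292.] 210 [282. 293.] 220 [277. 294.] 
master [ 0.41008833 -0.31228172] 0.03739268952004121
[189 168 149 130 112  92  70  50  30  12 353 330 308 289 266 247 229 207] [ 8.8  8.3  8.6 10.3 11.7 11.6 10.2 10.1 10.5 12.1 12.9  9.9  7.8  8.9
  5.6  6.9  8.9  6.9]
hub [152.99681541   1.05351665  -2.05814135]
29.8 5.7
29.4 7.8
29.3 6.5
30.0 5.6
29.4 7.5
29.4 10.9
```

Run:
```python
from h import *
import pickle
_,M,_=tool()
for fn,P in(("w20",[0.5334,-0.3415,0.3266]),("w21",[.47275,-.33435,.29975]),("w17",[0.4297,0.0756,0.2417])):
    p=pickle.load(open(fn+".pkl","rb"));R=np.array(p["R"]);c=-R.T@p["t"]
    print(fn,c-np.array(P), "x az cam",np.degrees(np.arctan2(R[0,1],R[0,0])), R[0]@[0,0,1],R[2])
P,M,s=st()
print(M)
```

```text
w20 [-0.06955716 -0.01068484 -0.03099854] x az cam 98.80676202980929 -0.00215787600764137 [ 0.27326229  0.04023758 -0.96109763]
w21 [-0.06650639 -0.02333329 -0.03099255] x az cam 109.75172297351577 -3.709986298846926e-05 [ 0.25912971  0.09300797 -0.96135389]
w17 [-0.06959113 -0.01091921 -0.03097816] x az cam 99.08229871868812 0.0006200969490751906 [ 0.27358613  0.04433808 -0.96082504]
t 18.23 pos [ 0.4729 -0.3345  0.2999] jaw az 109.76 F [ 0.2  0.8 -2. ] T [-0.01  0.01 -0.01] op 24.5 j [-0.62  0.41 -0.19  0.96  0.   -0.96]
[[ 1.35818506e-03 -3.38095502e-01  9.41110826e-01]
 [-9.46025833e-04  9.41110838e-01  3.38096872e-01]
 [-9.99998630e-01 -1.34951327e-03  9.58355605e-04]]
```

Run:
```python
from h import *
st(); go([.4713,-.3336,.262])
```

```text
t 18.23 pos [ 0.4729 -0.3345  0.2999] jaw az 109.76 F [ 0.2  0.8 -2. ] T [-0.01  0.01 -0.01] op 24.5 j [-0.62  0.41 -0.19  0.96  0.   -0.96]
shift tool mm [37.9  1.4 -1.2]
```

```bash
python3 -m jog '[[20,[28,1.4,-1.2],1],[20,[9,0,0],0],[20,[0,0,0],0],[20,[0,0,0],0]]' 100
python3 - <<'E'
from h import *
st(); p=snap("wrist","w22.png",(60,330,150,390),2.5);p["_wrist"]=1
E
python3 -m jog '[[20,[5,0,0],0],[20,[3,0,0],0],[20,[0,0,0],0]]' 100
```

```text
t: 18.73
tool_pos: [0.4711, -0.3339, 0.2629]
eef_rot: [0.698, -0.116, 0.697, 0.115]
contact_force: [0.4, 0.1, -3.0]
opening: 0.0245
t 18.73 pos [ 0.4711 -0.3339  0.2629] jaw az 108.78 F [ 0.4  0.1 -3. ] T [ 0.01 -0.04 -0.05] op 24.5 j [-0.62  0.44 -0.25  0.87 -0.   -0.94]
t: 19.15
tool_pos: [0.4704, -0.3335, 0.2535]
eef_rot: [0.697, -0.115, 0.698, 0.116]
contact_force: [-0.3, -0.5, -3.0]
opening: 0.0247
```

View pics/w22.png

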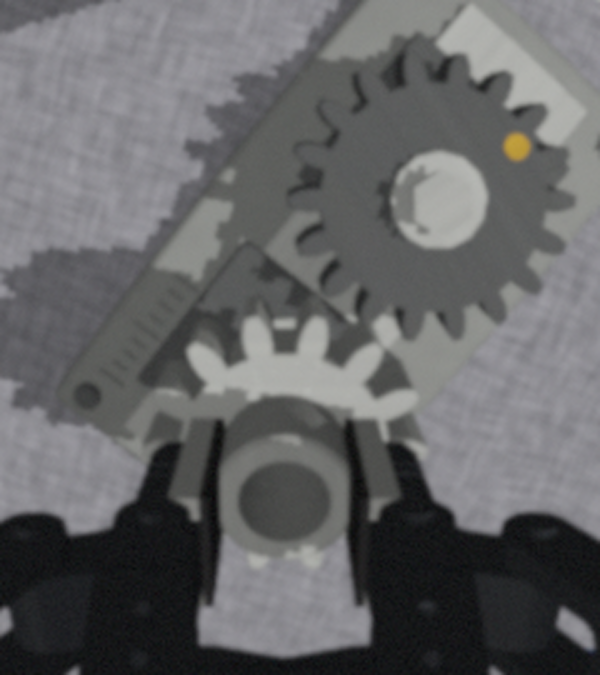

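```bash
python3 -m jog '[[20,[4,0,0],0],[20,[0,0,0],0]]' 100
python3 -m jog '[[20,[4,0,0],0],[20,[3,0,0],0],[20,[0,0,0],0]]' 100
python3 - <<'E'
from h import *
st(); p=snap("wrist","w23.png",(60,330,150,390),2.5);p["_wrist"]=1
snap("scene","s23.png",(200,300,90,190),7)
E
```

```text
t: 19.4
tool_pos: [0.4704, -0.3334, 0.2495]
eef_rot: [0.697, -0.115, 0.698, 0.116]
contact_force: [0.2, 0.4, -3.4]
opening: 0.0245
t: 19.77
tool_pos: [0.4704, -0.3335, 0.2425]
eef_rot: [0.697, -0.115, 0.698, 0.116]
contact_force: [0.5, 0.1, -3.6]
opening: 0.0249
t 19.77 pos [ 0.4704 -0.3335  0.2425] jaw az 108.78 F [ 0.5  0.1 -3.6] T [-0.02  0.02 -0.03] op 24.9 j [-0.62  0.46 -0.28  0.83  0.   -0.94]
```

View pics/w23.png

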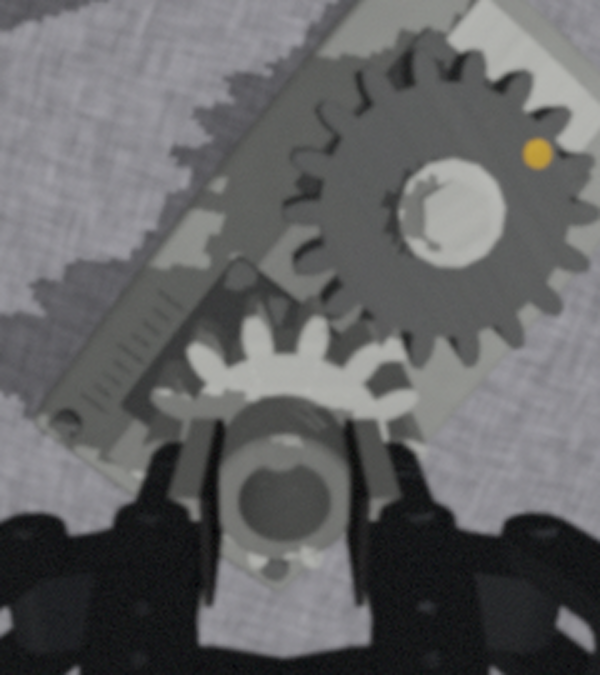

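View pics/s23.png

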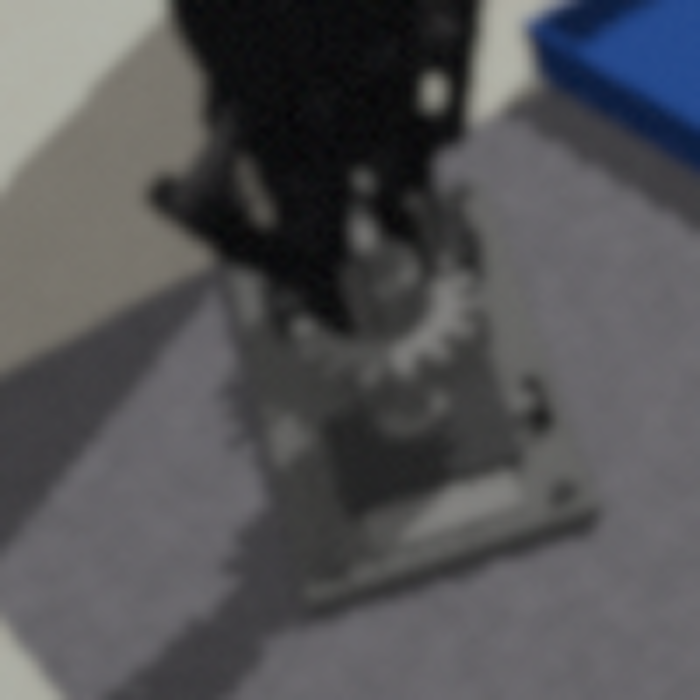

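```bash
python3 -m jog '[[20,[5,0,0],0],[20,[3,0,0],0],[20,[0,0,0],0]]' 100
python3 -m jog '[[20,[2,0,0],0],[20,[0,0,0],0]]' 100
python3 -m jog '[[20,[2,0,0],0],[20,[0,0,0],0]]' 100
```

```text
t: 20.25
tool_pos: [0.4704, -0.3335, 0.2345]
eef_rot: [0.697, -0.115, 0.698, 0.115]
contact_force: [-0.1, 0.5, -2.9]
opening: 0.0246
t: 20.5
tool_pos: [0.4705, -0.3335, 0.2328]
eef_rot: [0.698, -0.115, 0.698, 0.115]
contact_force: [-0.6, 0.8, -2.8]
opening: 0.0251
t: 20.75
tool_pos: [0.4705, -0.3335, 0.2308]
eef_rot: [0.698, -0.115, 0.698, 0.115]
contact_force: [-0.3, -0.3, -2.8]
opening: 0.0245
```

```bash
python3 -m jog '[[20,[2,0,0],0],[20,[2,0,0],0],[20,[0,0,0],0]]' 100
python3 -m jog '[[20,[3,0,0],0],[20,[3,0,0],0],[20,[0,0,0],0]]' 100
python3 - <<'E'
from h import *
st(); p=snap("wrist","w24.png",(60,330,150,390),2.5);p["_wrist"]=1
snap("scene","s24.png",(200,300,90,190),7)
E
```

```text
t: 21.12
tool_pos: [0.4705, -0.3335, 0.2267]
eef_rot: [0.698, -0.115, 0.698, 0.115]
contact_force: [-0.2, -0.5, -3.4]
opening: 0.0245
t: 21.5
tool_pos: [0.4705, -0.3336, 0.2205]
eef_rot: [0.697, -0.115, 0.698, 0.115]
contact_force: [0.1, -0.4, -2.5]
opening: 0.0249
t 21.5 pos [ 0.4705 -0.3336  0.2205] jaw az 108.78 F [ 0.1 -0.4 -2.5] T [-0.05 -0.02 -0.02] op 24.9 j [-0.62  0.48 -0.31  0.78 -0.   -0.94]
```

View pics/w24.png

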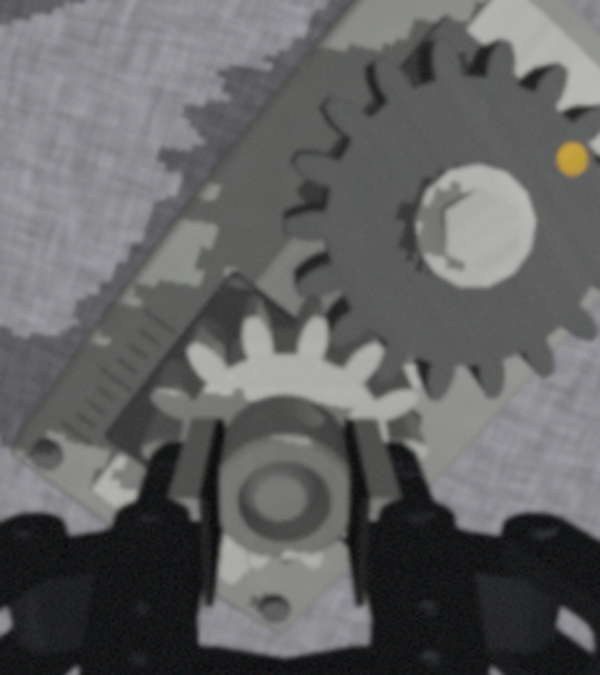

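View pics/s24.png

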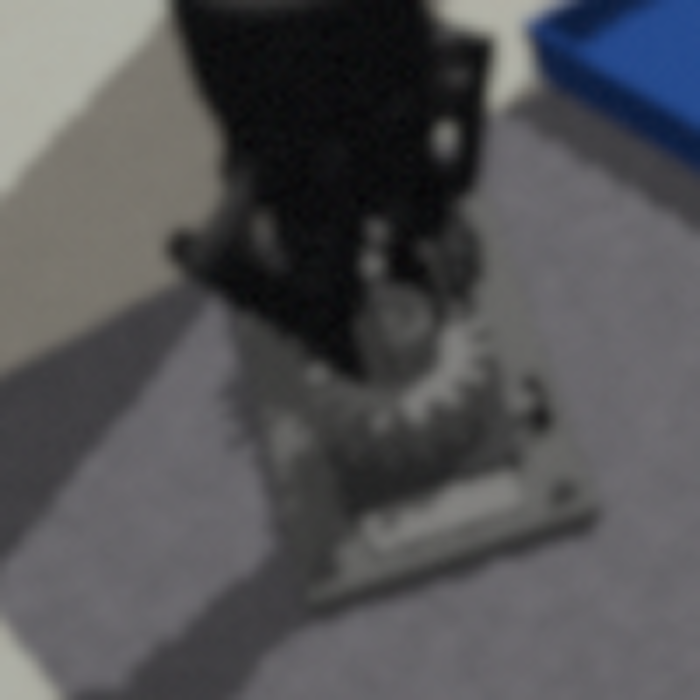

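```bash
python3 -m jog '[[20,[3,0,0],0],[20,[1,0,0],0],[20,[0,0,0],0]]' 100
python3 -m jog '[[20,[1,0,0],0],[20,[0,0,0],0]]' 100
```

```text
t: 21.98
tool_pos: [0.4707, -0.3336, 0.2191]
eef_rot: [0.698, -0.116, 0.697, 0.115]
contact_force: [-3.4, 3.0, 11.3]
opening: 0.0246
t: 22.22
tool_pos: [0.4707, -0.3335, 0.219]
eef_rot: [0.698, -0.116, 0.697, 0.115]
contact_force: [-3.6, 3.0, 17.7]
opening: 0.0248
```

Run:
```python
from h import *
st(); p=snap("wrist","w25.png",(170,300,200,330),5);p["_wrist"]=1
p=snap("wrist","w25b.png",scale=1.5)
snap("scene","s25.png",(200,300,90,190),7)
```

```text
t 22.23 pos [ 0.4707 -0.3335  0.219 ] jaw az 108.78 F [-3.6  3.  17.7] T [0.81 1.02 0.02] op 24.8 j [-0.62  0.48 -0.31  0.77  0.   -0.94]
```

View pics/w25.png

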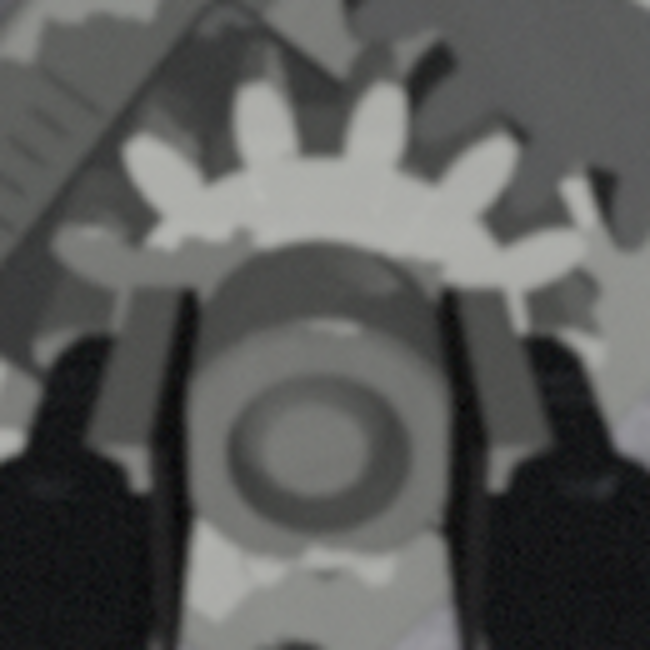

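View pics/s25.png

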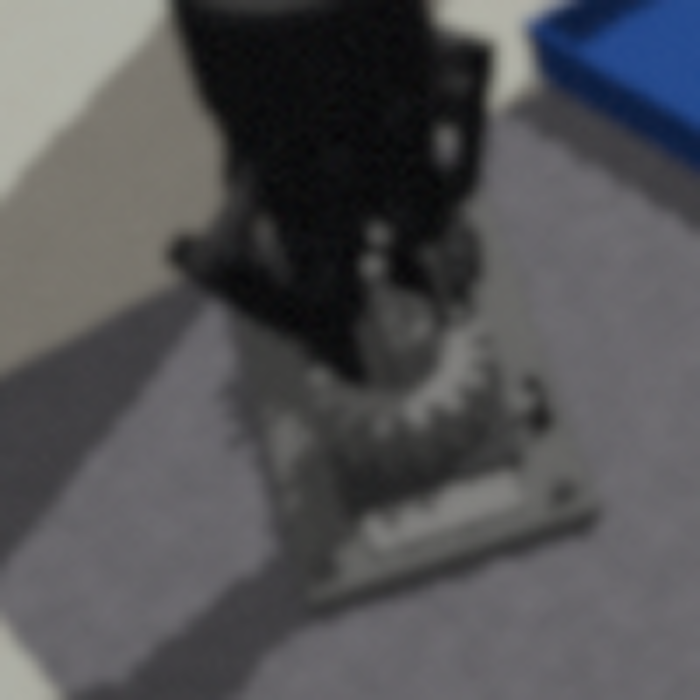

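View pics/w25b.png

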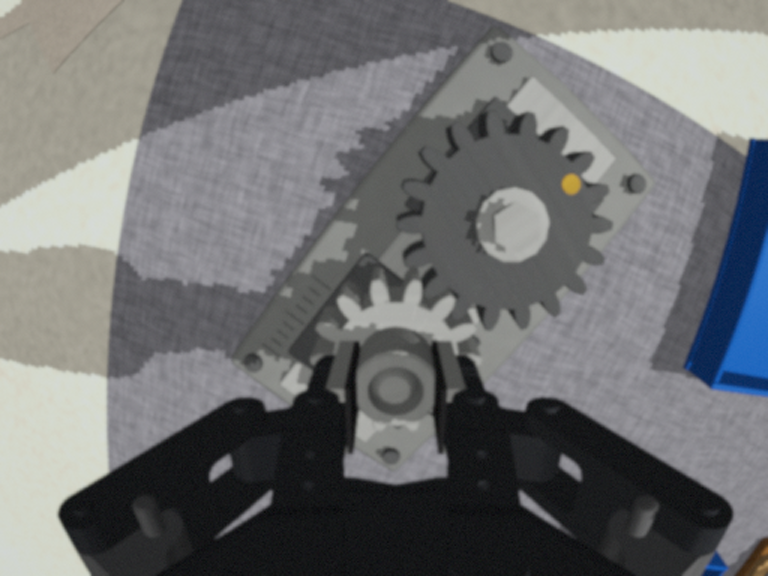

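```bash
python3 -m jog '[[20,[-1.5,0,0],0],[20,[0,0,0],5],[20,[0,0,0],5],[20,[0,0,0],0]]' 110
python3 - <<'E'
from h import *
st(); p=snap("wrist","w26.png",scale=1.5)
E
```

```text
t: 22.88
tool_pos: [0.4707, -0.3344, 0.2192]
eef_rot: [0.705, -0.055, 0.705, 0.053]
contact_force: [-3.6, -1.4, 8.0]
opening: 0.0246
t 22.88 pos [ 0.4707 -0.3344  0.2192] jaw az 98.73 F [-3.6 -1.4  8. ] T [-0.18  0.69  0.04] op 24.6 j [-0.62  0.48 -0.31  0.77 -0.   -0.77]
```

View pics/w26.png

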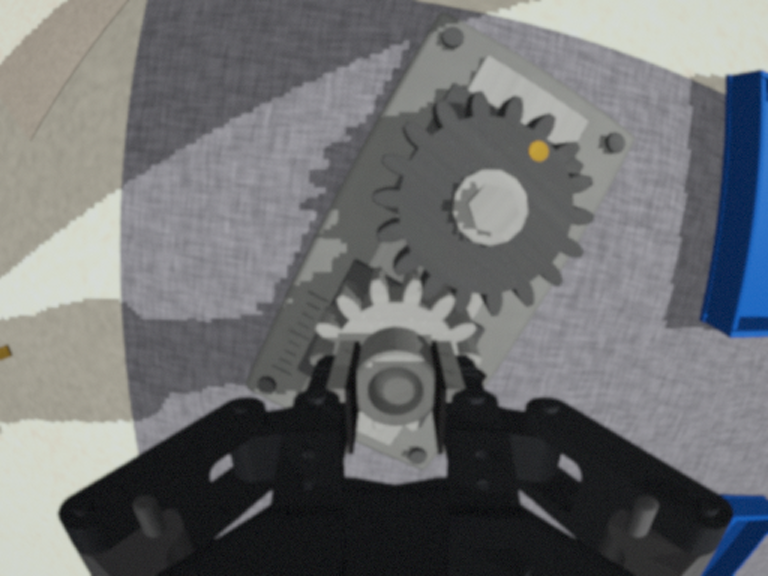

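```bash
cat >> h.py <<'E'
def mark():
    p=eyes.read_camera("wrist");p["_wrist"]=1
    hsv=cv2.cvtColor(p["color"],cv2.COLOR_BGR2HSV);m=cv2.inRange(hsv,(15,130,90),(32,255,255))
    n,l,s,c=cv2.connectedComponentsWithStats(m)
    for i in range(1,n):
        q=onz(p,[c[i][1],c[i][0]],.039);d=q[:2]-[.4111,-.3119]
        if abs(np.hypot(*d)-.026)<.005 and s[i][4]>5: print("mark az",round(float(np.degrees(np.arctan2(d[1],d[0]))),1),"r",np.hypot(*d))
E
python3 - <<'E'
from h import *
mark()
E
python3 -m jog '[[20,[0,0,0],5],[20,[0,0,0],6],[20,[0,0,0],6],[20,[0,0,0],6],[20,[0,0,0],6],[20,[0,0,0],0]]'
python3 - <<'E'
from h import *
st();mark()
E
```

```text
mark az 148.8 r 0.02656228001688988
t: 23.72
tool_pos: [0.4706, -0.3342, 0.2191]
eef_rot: [0.696, 0.124, 0.696, -0.125]
contact_force: [-3.4, 0.2, 8.6]
opening: 0.0244
t 23.73 pos [ 0.4706 -0.3342  0.2191] jaw az 69.73 F [-3.4  0.2  8.6] T [-0.02  0.7   0.05] op 24.4 j [-0.62  0.48 -0.31  0.77 -0.   -0.26]
mark az 170.9 r 0.026531823056130124
```

```bash
python3 -m jog '[[20,[0,0,0],7],[20,[0,0,0],7],[20,[0,0,0],7],[20,[0,0,0],7],[20,[0,0,0],7],[20,[0,0,0],7],[20,[0,0,0],7],[20,[0,0,0],7]]'
python3 -m jog '[[20,[0,0,0],0]]'
python3 - <<'E'
from h import *
st();mark();p=snap("wrist","w27.png",scale=1.5)
E
```

```text
t: 24.78
tool_pos: [0.4708, -0.3338, 0.2191]
eef_rot: [0.556, 0.437, 0.555, -0.437]
contact_force: [-2.0, 2.5, 9.0]
opening: 0.0242
t: 24.9
tool_pos: [0.4709, -0.3337, 0.2191]
eef_rot: [0.557, 0.437, 0.556, -0.437]
contact_force: [-2.5, 1.7, 9.3]
opening: 0.0245
t 24.9 pos [ 0.4709 -0.3337  0.2191] jaw az 13.75 F [-2.5  1.7  9.3] T [0.33 0.58 0.09] op 24.5 j [-0.62  0.48 -0.31  0.77 -0.    0.71]
mark az -146.0 r 0.026504924501053212
```

View pics/w27.png

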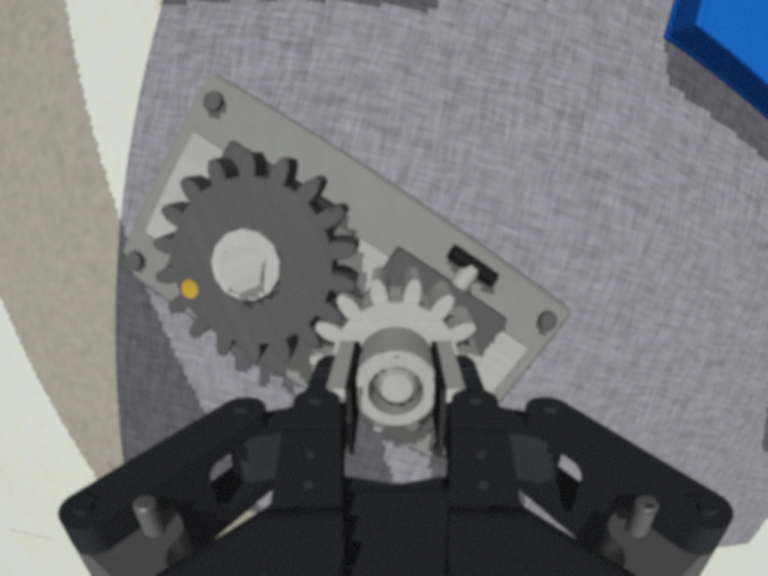

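```bash
python3 -m jog '[[20,[-4,0,0],0],[20,[-10,0,0],0],[20,[-15,0,0],0],[20,[-20,0,0],0],[20,[-30,0,0],0],[20,[-30,0,0],0],[20,[0,0,0],0]]'
python3 - <<'E'
from h import *
st();mark()
p=snap("top","t28.png",scale=1.5)
for d in eyes.silhouettes(p,"tray"):
    r=d["region"]; print(d["conf"],d["location"],onz(p,d["location"],.004))
    c,_=cv2.findContours(r.astype(np.uint8),0,2)[0:2]; b=cv2.minAreaRect(max(c,key=cv2.contourArea)); print(b,onz(p,b[0][::-1],.02), [np.round(onz(p,q[::-1],.028)[:2],3) for q in cv2.boxPoints(b)])
go([.63,-.11,.31])
E
```

```text
t: 25.88
tool_pos: [0.4714, -0.3341, 0.3297]
eef_rot: [0.559, 0.437, 0.554, -0.436]
contact_force: [0.2, -0.1, -3.2]
opening: 0.0246
t 25.88 pos [ 0.4714 -0.3341  0.3297] jaw az 13.78 F [ 0.2 -0.1 -3.2] T [-0.01 -0.03 -0.03] op 24.6 j [-0.62  0.39 -0.15  1.03  0.    0.71]
mark az -146.1 r 0.026342975975647713
0.88 [247.1, 295.6] [ 0.37630531 -0.11185299  0.004     ]
((294.787841796875, 247.9341278076172), (50.29779815673828, 57.286415100097656), 83.0189437866211) [ 0.37390838 -0.10777036  0.02      ] [array([ 0.43 , -0.023]), array([ 0.45 , -0.176]), array([ 0.318, -0.189]), array([ 0.3  , -0.039])]
0.87 [290.1, 166.2] [0.2612673  0.23534062 0.004     ]
((166.93104553222656, 291.6723937988281), (57.93694305419922, 52.180389404296875), 21.801410675048828) [0.25885101 0.22978686 0.02      ] [array([0.225, 0.322]), array([0.349, 0.277]), array([0.294, 0.133]), array([0.173, 0.18 ])]
0.77 [153.1, 296.2] [ 0.63896769 -0.11749939  0.004     ]
((291.8782958984375, 153.8925018310547), (56.11701583862305, 48.730831146240234), 7.765166282653809) [ 0.63242734 -0.10348956  0.02      ] [array([ 0.573, -0.017]), array([ 0.71 , -0.035]), array([ 0.689, -0.19 ]), array([ 0.552, -0.168])]
shift tool mm [  15.5  208.5 -178.6]
```

View pics/t28.png

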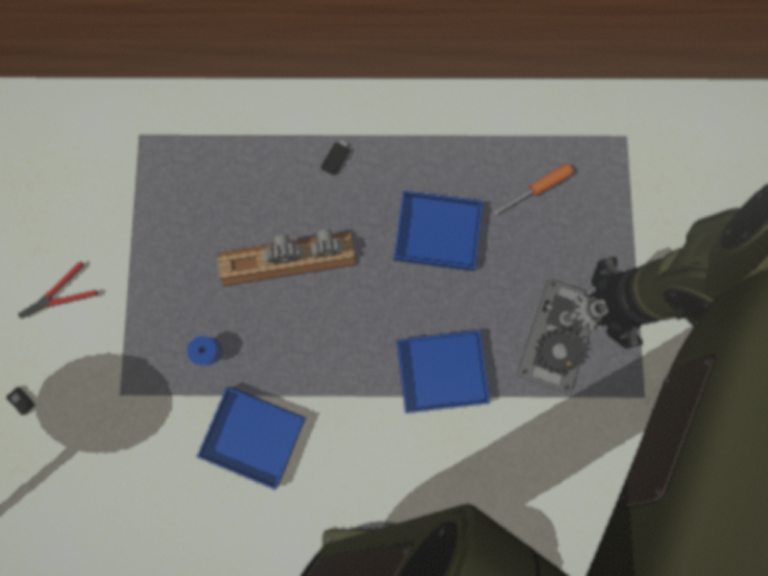

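```bash
python3 -m jog '[[20,[3,42,-36],0],[20,[3,42,-36],0],[20,[3,42,-36],0],[20,[3,42,-36],0],[20,[3,42,-36],0],[20,[0,0,0],0],[20,[0,0,0],0]]'
python3 - <<'E'
from h import *
st();p=snap("wrist","w29.png",scale=1.5); p["_wrist"]=1
import pickle;pickle.dump(p,open("w29.pkl","wb"))
E
```

```text
t: 26.9
tool_pos: [0.631, -0.1084, 0.3095]
eef_rot: [0.555, 0.435, 0.558, -0.437]
contact_force: [-0.4, 0.3, -2.8]
opening: 0.0244
t 26.9 pos [ 0.631  -0.1084  0.3095] jaw az 13.82 F [-0.4  0.3 -2.8] T [-0.04  0.03  0.03] op 24.4 j [-0.17  0.51 -0.01  1.06 -0.    1.16]
```

View pics/w29.png

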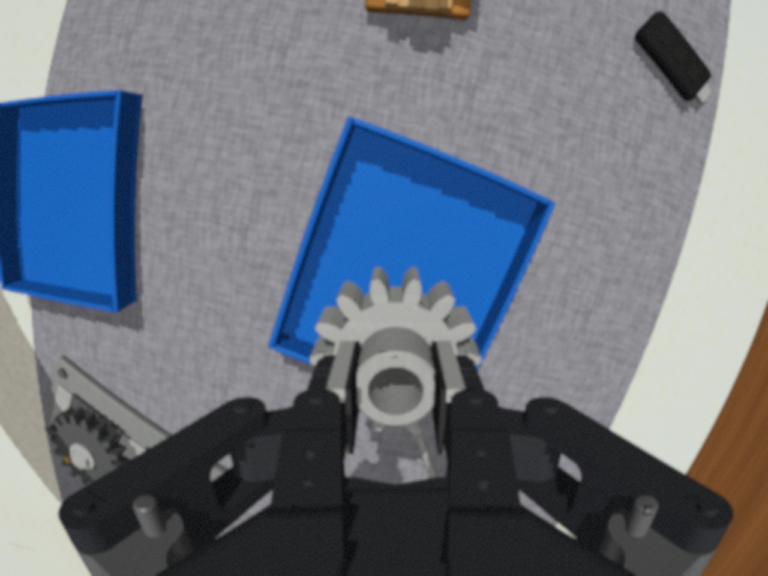

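Run:
```python
from h import *
import pickle;p=pickle.load(open("w29.pkl","rb"))
f=lambda x,y,z:onz(p,[y/1.5,x/1.5],z)
c=[f(350,120,.028),f(552,205,.028),f(272,347,.028)]
print(np.round(c,4)); cen=(c[1]+c[2])/2; print(cen,np.hypot(*(c[0]-c[1])[:2]),np.hypot(*(c[0]-c[2])[:2]))
go([cen[0],cen[1],.225])
```

```text
[[ 0.5825 -0.0231  0.028 ]
 [ 0.7069 -0.0401  0.028 ]
 [ 0.5639 -0.1673  0.028 ]]
[ 0.63538874 -0.1037109   0.028     ] 0.12552359941969962 0.14538690046610675
shift tool mm [85.  6. -4.]
```

```bash
python3 -m jog '[[20,[30,3,-2],0],[20,[30,3,-2],0],[20,[22,0,0],0],[20,[8,0,0],0],[20,[0,0,0],0]]'
python3 -m jog '[[20,[10,0,0],0],[20,[4,0,0],0],[20,[0,0,0],0]]'
python3 - <<'E'
from h import *
st()
E
```

```text
t: 27.58
tool_pos: [0.6359, -0.1043, 0.2211]
eef_rot: [0.556, 0.437, 0.556, -0.437]
contact_force: [0.3, 0.4, -3.2]
opening: 0.0247
t: 27.95
tool_pos: [0.6364, -0.1034, 0.2072]
eef_rot: [0.556, 0.436, 0.557, -0.436]
contact_force: [1.2, -0.0, -3.2]
opening: 0.0244
t 27.95 pos [ 0.6364 -0.1034  0.2072] jaw az 13.78 F [ 1.2 -0.  -3.2] T [ 0.01  0.06 -0.03] op 24.4 j [-0.16  0.59 -0.14  0.84 -0.    1.17]
```

```bash
python3 -m jog '[[20,[2,0,0],0],[20,[1,0,0],0],[20,[0,0,0],0]]'
python3 -m jog '[[20,[1,0,0],0],[20,[0,0,0],0]]'
python3 -m jog '[[20,[1,0,0],0],[20,[0,0,0],0]]'
```

```text
t: 28.32
tool_pos: [0.6365, -0.1034, 0.2044]
eef_rot: [0.556, 0.436, 0.556, -0.436]
contact_force: [0.3, 0.2, -3.8]
opening: 0.0242
t: 28.58
tool_pos: [0.6365, -0.1034, 0.2033]
eef_rot: [0.556, 0.436, 0.556, -0.436]
contact_force: [0.1, -0.2, -4.7]
opening: 0.0244
t: 28.82
tool_pos: [0.6365, -0.1034, 0.2023]
eef_rot: [0.556, 0.436, 0.556, -0.436]
contact_force: [0.3, -0.4, -2.7]
opening: 0.0244
```

```bash
python3 -m jog '[[20,[1,0,0],0],[20,[0,0,0],0]]'
python3 -m jog '[[20,[0.7,0,0],0],[20,[0,0,0],0]]'
```

```text
t: 29.08
tool_pos: [0.6365, -0.1034, 0.2022]
eef_rot: [0.556, 0.436, 0.556, -0.436]
contact_force: [-2.4, 0.1, 3.9]
opening: 0.0245
t: 29.32
tool_pos: [0.6364, -0.1034, 0.2022]
eef_rot: [0.557, 0.437, 0.556, -0.436]
contact_force: [-3.9, 0.1, 8.5]
opening: 0.024
```

```bash
python3 -m jog '[[26,[-0.5,0,0],0],[29,[0,0,0],0],[34,[0,0,0],0],[42,[0,0,0],0],[45,[0,0,0],0]]' 20
python3 -m jog '[[45,[-10,0,0],0],[45,[-25,0,0],0],[45,[-45,0,0],0],[45,[-45,0,0],0],[45,[0,0,0],0]]'
python3 - <<'E'
from h import *
st();snap("wrist","w30.png",scale=1.5);snap("top","t30.png",scale=1.5);snap("scene","s30.png",scale=1.5)
E
```

```text
t: 29.95
tool_pos: [0.6366, -0.1034, 0.201]
eef_rot: [0.556, 0.436, 0.556, -0.436]
contact_force: [-0.1, -0.1, 0.8]
opening: 0.0452
t: 30.58
tool_pos: [0.6382, -0.1037, 0.3318]
eef_rot: [0.559, 0.438, 0.553, -0.435]
contact_force: [0.5, 0.1, 0.4]
opening: 0.045
t 30.57 pos [ 0.6382 -0.1037  0.3318] jaw az 13.78 F [0.5 0.1 0.4] T [ 0.03 -0.02 -0.  ] op 45.0 j [-0.16  0.5   0.04  1.1   0.    1.17]
```

View pics/w30.png

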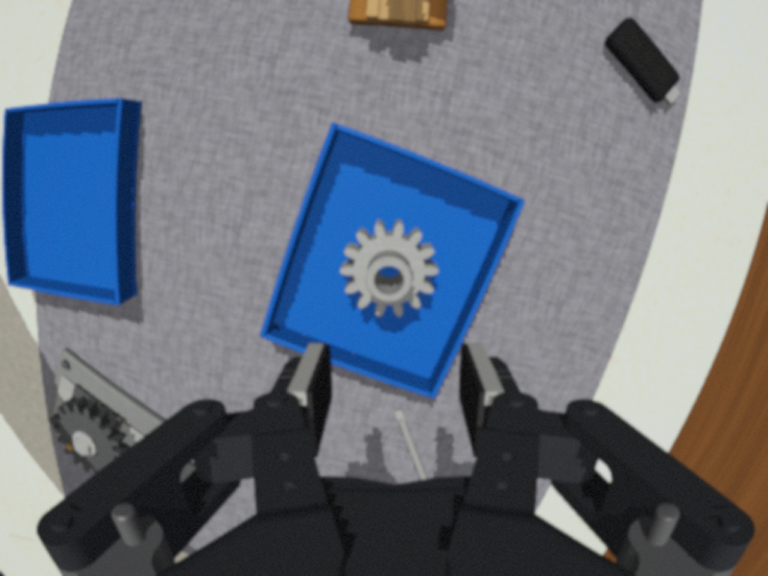

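View pics/t30.png

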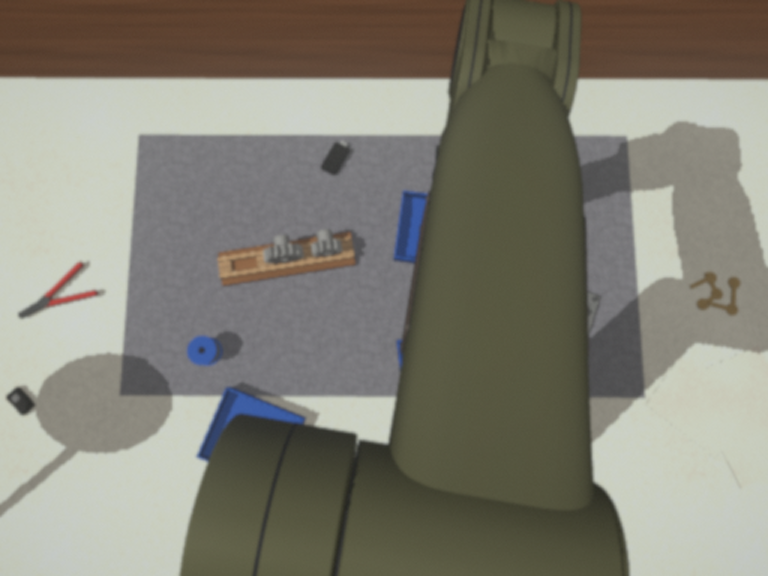

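View pics/s30.png

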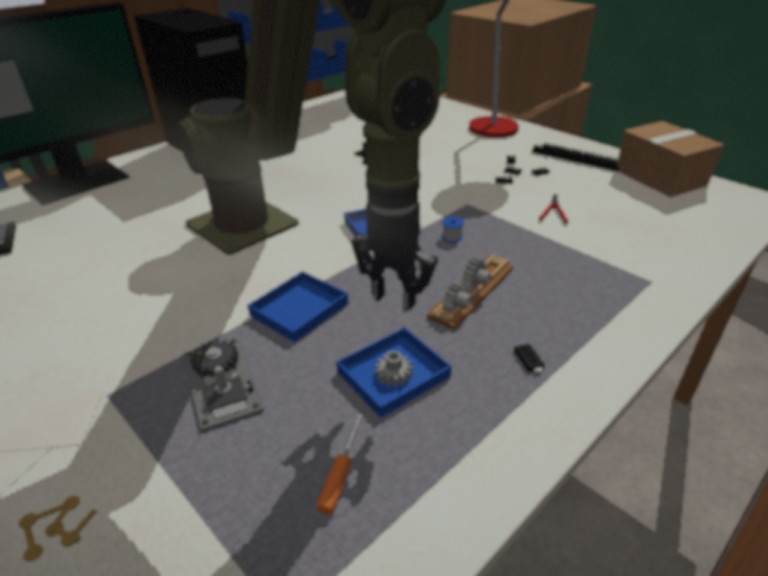

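The pinion lies flat, hub up, near the middle of the far tray (wrist picture about (390, 268)). The other two pinions, the spool, the fob and the screwdriver are where they started, and the gripper is clear.

Run:
```python
from h import *
print(ticket.finish_job())
```

```text
the job is handed in; nothing more can be done
None
```

The fourteen-tooth pinion was checked on the stand and now lies flat, hub up, near the middle of the far blue tray. The job was handed in at about 31 s.

**Taking it out and laying it down:** I lifted it from the rack by its hub. At a loose grip it did not swing down by itself. I took it again near the hub's end, tipped it over against the bench, and released it flat, hub up.

**Mesh test:** It went onto the post on the first try with no force from the teeth, and stopped on the collar. The tool height there and the height later in the tray both put its lower face at 21 mm, so it was fully home. I turned it 95°. The master's mark went from about 144° to 214°, roughly 70° against an expected 74°. The shortfall is probably backlash and picture error. The mark did not move when I lifted the pinion off.

**Placing:** It was lowered until the tray floor took its weight, then released.

**Last checks:**
- The final pictures show it in the tray.
- The other two pinions, the spool, the fob and the screwdriver look unmoved.
- The gripper was clear of everything.
- The largest wrist force I read was about 18 N, well under the limit.

**Disagreements:** My camera estimates of the post and hub positions differed by 1 to 2 mm between pictures, so I used the force readings while seating it. My early assumption about the fingertip position was also off by several mm, and the fingertips pressed on the pinion's face with about 10 N when I first laid it down.

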